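Set up the sample inspection station

ROBOT

A 6-joint arm with a two-finger parallel gripper is mounted at the origin on a cart in front of the work surface, level with it; the furniture and walls round the work are solid. World frame = base frame: x ahead of the robot, y to its left, z up, the work surface at z = 0. Lengths are in m, angles in rad, forces in N, time in s.
With the tool pointing down it reaches from about 0.15 to 0.775 m from the base axis. Payload 6.1 kg.
Tool frame: the origin (TCP) lies at the very end of the fingers, on their centre line; the grasp point (between the pads) lies 19 mm behind it; z points along the fingers, x is the direction in which the jaws open and shut, and the axes are right-handed (so a half turn about z gives the same grasp; the last joint's range is limited). The gripper opens to 85 mm and grips with 20 to 120 N. Pads are 22 mm wide; open, the fingers measure 114 mm over their backs; the gripper's body (76 mm by 85 mm) begins 54 mm behind the grasp point. The pads swing forward as they close: fully open they stand 13 mm farther back than shut.
Start: joints at [-1.167, 0.126, -0.04, 1.405, 0, 1.571], TCP at [0.206, -0.483, 0.231] pointing down, gripper open.
Joint ranges: [-2.72, 2.72], [-0.95, 1.95], [-1.27, 1.35], [-1.78, 2.02], [-1.46, 1.47], [-3.14, 3.14]. Speed limits (rad/s): [2.39, 2.39, 3.01, 3.14, 3.14, 3.14].

INTERFACE

Orientations are given as a unit quaternion [x, y, z, w].
In Python, from station import arm, vision gives the robot as it stands.
- The arm moves only by the shell command python3 -m inch 'ROWS' [FORCE]. ROWS is text: rows parted by semicolons, each of 5 numbers parted by spaces: the shift along the tool's x, y, z in cm, then the turn about the tool's z in rad, then the opening, from 0 (shut) to 1 (fully open). In form: x y z spin hand; .... A call has 1 to 12 rows; each row shifts and turns the pose as measured when the row begins, along the tool's axes as they then stand; what a row does not reach is not made up. A row lasts 1/10 s, in which the tool goes at most 50 mm and 8.59 degrees, less where a joint would pass 70% of its speed; a pose out of reach is approached as far as the arm can. A call is refused whole if a number of a shift passes 5 or a number of a turn 0.15, either way. A call with a gripper value outside its range is refused whole. The fingers move at their own pace and stop on an object; FORCE is the grip in N (left out, the last holds). Time passes only in rows, so rows that do not move let the fingers close. It gives the time, the measured TCP pose, the force and the opening at its end, in the units of the state.
- arm.sense(): the state, without advancing time (a new reading comes with each control period).
- vision.capture(name): name is "scene" or "top"; returns the picture (480x640x3 uint8, blue, green, red); there is no depth.
- vision.calibration(name): a dict with "vfov" (degrees; the focal length in pixels is half the picture's height over the tangent of half this angle, whatever the lens; pixels are square), "cx", "cy" (the principal point, pixels), "distortion" ([k1, k2, p1, p2, k3] as OpenCV has them; the pictures are not rectified), "R" (3x3) and "t" (3): a world point X has camera coordinates R X + t. Camera axes: x right, y down, z forward; pixel columns grow to the right and rows downward; lengths in m; the calibration is good to about 2 mm. A picture is of the moment at which its call begins. calibration takes no time and is no camera call.
- arm.hand_in(): hands the job in, once; it reports no verdict.
The state is a dict: "time": time; "joint_positions": joint angles; "qvel": joint speeds; "effort": joint torques, N m; "tcp_pos": TCP position; "ee_rot": TCP orientation; "force": force on the tool from outside, world axes, zero at the start; "ft_torque": the same for the moment, N m; "finger_gap": finger opening in m.
Only numpy, scipy, OpenCV 4.12 (cv2) and the standard library are available. Lean on these libraries where they do the work, as an engineer would, in place of code of your own. Each camera call takes 0.05 s, during which the arm holds its last target.

TASK

Set up the inspection station. First dock the hand magnifier in its stand: push its neck up into the socket, twist it until the lugs drop into their lock with the handle pointing straight out of the front of the stand, and let it hang there; then carry every sample plate from the wooden rack to the grey stage with the lifter slid underneath, one plate squarely in each bay, without a finger touching a plate or a plate falling. Finally lay the lifter back flat in the pen tray it came from, and leave the stapler, the glue stick and the eraser where they are.

Things in the scene. Friction and masses are not known exactly. Their poses are not given: they have to be found in the camera images.
- stand: Magnifier stand, fixed; origin on the desk under the socket axis, x from its open front back to the column, z up. Base plate 12 mm thick, 120 mm wide, from 60 mm before the axis to 115 mm behind it; column 90 mm behind. Entry gaps of the socket, 48 degrees wide, are centred at 52, 172 and 292 degrees about z from +x (positive = anticlockwise seen from above).
- socket (a point): Centre of the socket's rim, facing down 165 mm above the desk, axes as the stand. Outside 78 mm, bore 50 mm wide, ceiling 22 mm above the rim. Three ledges inside (radius 25-33 mm, top 5 mm above the rim): going clockwise seen from above, each has a bump (top 9 mm above the rim), a seat, a stop. A lug enters a gap, turns 52 degrees (45 to 59) clockwise over the bump and drops into the seat.
- magnifier_mid (a point): Hand magnifier (200 g, lies on the desk, neck up): point on the lens axis 22 mm above its underside; z = lens axis, up; handle along -x. Frame 72 mm across, 28 mm thick. Neck 44 mm across, its top 51 mm above the underside. Locked, with the handle to the front, its x is parallel to the stand's x and this point is 19 mm below the socket point; the lugs clear the bumps when it is 15 to 7 mm below.
- magnifier_grip (a point): Middle of the magnifier's handle, 105 mm from the lens axis along its -x and at the same height as magnifier_mid; same axes. The handle is a bar 16 mm wide and 16 mm tall, 52 to 152 mm from the lens axis. Lugs of the neck: three, at 0, 120 and 240 degrees about z from +x, 12.5 mm wide, reaching 30 mm from the axis, 46 to 51 mm above the underside.
- sample_rack: Wooden rack, fixed, where the plates start; origin under its centre on the desk, x to its rear. 84 mm deep, 196 mm wide (y), base 30 mm high, bays at y = 62, 0, -62 mm. A bay has two ribs along x, 34 mm apart inside, tops 50 mm above the desk, so a channel 34 mm wide, 20 mm high, open at front and rear, runs under each plate. Stops 6 mm high on the ribs at x = 34 mm.
- stage: Grey inspection stage with metal ribs, fixed: made like the wooden rack (same bays, ribs, stops) but lower: base 22 mm high, rib tops 40 mm above the desk, channels 34 mm wide and 18 mm high. Origin under its centre on the desk, x to its rear.
- pen_tray: Folded steel pen tray, fixed, 90 mm (x) by 250 mm (y), walls 17 mm high, 2 mm thick; origin under its centre, inner floor 2 mm higher.
- lifter_grip (a point): Lifter, a cranked spatula (110 g, starts in the tray along its length): middle of its wooden handle, 36 mm above the blade's underside; x forward along the blade, z up. Handle 16 mm wide, 18 mm tall, x = -65 to 43 mm. Steel blade 24 mm wide, 3 mm thick, x = 43 to 145 mm, underside 36 mm below this point. A foot at x = -60 mm, 50 mm wide, reaches as low as the blade.
- bay_0 (a point): Bay 0 of the stage: centre of the place for one plate, at the height of the rib tops; axes as the stage. The plate's middle belongs here, 2.5 mm higher.
- sample_0_mid (a point): Middle of a loose flat sample plate with a white face, 60 mm (x) by 50 mm (y), 5 mm thick, 40 g; lies on a pair of ribs of the wooden rack, x along the ribs. May be absent.
- bay_1 (a point): Bay 1 of the stage: centre of the place for one plate, at the height of the rib tops; axes as the stage. The plate's middle belongs here, 2.5 mm higher.
- sample_1_mid (a point): Middle of a loose flat sample plate with a white face, 60 mm (x) by 50 mm (y), 5 mm thick, 40 g; lies on a pair of ribs of the wooden rack, x along the ribs. May be absent.
- bay_2 (a point): Bay 2 of the stage: centre of the place for one plate, at the height of the rib tops; axes as the stage. The plate's middle belongs here, 2.5 mm higher.
- sample_2_mid (a point): Middle of a loose flat sample plate with a white face, 60 mm (x) by 50 mm (y), 5 mm thick, 40 g; lies on a pair of ribs of the wooden rack, x along the ribs. May be absent.
- stapler: Stapler 130 x 34 x 48 mm, loose bystander; origin under its centre. Leave alone.
- glue_stick: Glue stick 24 mm across and 92 mm tall, standing, loose bystander; origin under its centre. Leave alone.
- eraser: Eraser 21 x 52 x 12 mm, loose bystander; origin under its centre. Leave alone.

How it is judged:
By the outcome, as a careful person would: the job done as asked, in the order asked, and still so for the second after the job is handed in, with the robot touching nothing.
Of sample_0, sample_1, sample_2 only 2 to 3 are there at a start; the rules pass over those that are not, and their reading is None.
At some moment in a run one of lifter may be knocked a few centimetres aside while the robot is not near it.
It also fails if it takes over 210 s, if anything falls off the work surface, if the arm or the gripper's body presses on something with over 40 N, if the wrist force passes 120 N, or if a joint passes its speed limit or range.

## Working session

There is one attempt and no reset: what is moved stays moved. The work goes in short steps, Python scripts to look and compute and a shell command to move; the robot and the scene stay as the last step left them, time stands still between calls to the robot, and variables do not carry over. Pictures are saved under pics/ and viewed, and the job is handed in when it is done.

```bash
ls; mkdir -p pics
python3 - <<'E'
from station import arm, vision
import cv2,numpy as np
print(arm.sense())
for n in("scene","top"):
    cv2.imwrite(f"pics/{n}0.png",vision.capture(n)); print(n,vision.calibration(n))
E
```

```text
pics
{'time': 0.0, 'joint_positions': array([-1.16696463e+00,  1.26354999e-01, -4.06243023e-02,  1.40540218e+00,
        2.62900583e-05,  1.57076000e+00]), 'qvel': array([ 4.98498212e-04,  1.80877723e-04, -1.21877365e-03, -3.00461251e-04,
       -1.76509624e-03, -9.82960325e-05]), 'effort': array([ 7.17951152e-04, -4.35915720e+01,  3.52921665e+01,  1.72621576e-02,
       -9.90880994e-05, -4.81356523e-06]), 'tcp_pos': array([ 0.20613868, -0.48238224,  0.23053413]), 'ee_rot': array([ 8.34558929e-01, -5.50918111e-01, -6.54193497e-04, -4.47638669e-04]), 'force': array([-0.02181134,  0.59195206, -0.86534079]), 'ft_torque': array([-0.01665341,  0.01818469, -0.04507736]), 'finger_gap': 0.08533294978537015}
scene {'vfov': 44.2032509050641, 'cx': 323.56003957292444, 'cy': 234.05545727318346, 'distortion': array([-0.03530992,  0.        ,  0.        ,  0.        ,  0.        ]), 'R': array([[ 0.82335867, -0.56703068,  0.02359467],
       [-0.30431716, -0.47621336, -0.82499206],
       [ 0.47903191,  0.6720841 , -0.56465156]]), 't': array([-0.50229763,  0.23691242,  1.14271363])}
top {'vfov': 45.150088203753185, 'cx': 316.66425011397536, 'cy': 234.34877754703737, 'distortion': array([-0.1630449,  0.       ,  0.       ,  0.       ,  0.       ]), 'R': array([[ 0.00160461, -0.99995685,  0.0091502 ],
       [-0.99020113, -0.00286656, -0.13961912],
       [ 0.13963933, -0.00883651, -0.990163  ]]), 't': array([-0.04774634,  0.59477173,  1.35293591])}
```

View pics/scene0.png

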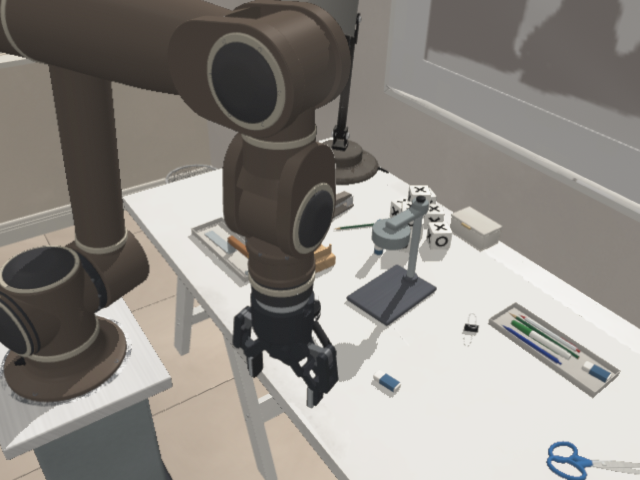

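View pics/top0.png

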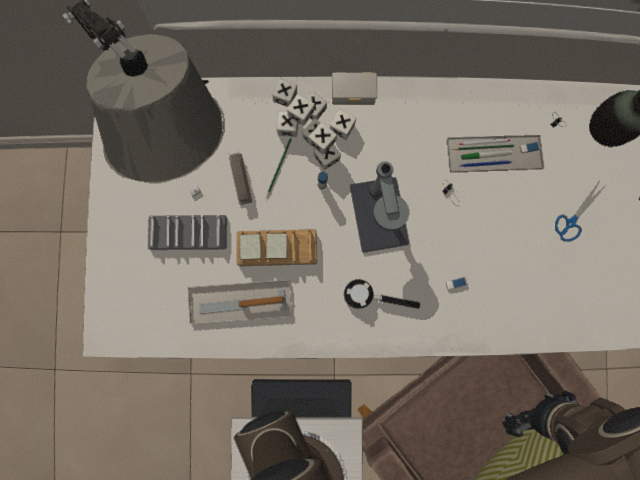

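```bash
cat > h.py <<'E'
import cv2,numpy as np
from station import arm,vision
def cam(n):
    c=vision.calibration(n); f=240/np.tan(np.radians(c['vfov'])/2)
    K=np.array([[f,0,c['cx']],[0,f,c['cy']],[0,0,1]]); return K,np.array(c['distortion']),np.array(c['R']),np.array(c['t'])
def ray(n,p):
    K,d,R,t=cam(n); u=cv2.undistortPoints(np.array(p,float).reshape(-1,1,2),K,d).reshape(-1,2)
    D=np.c_[u,np.ones(len(u))]@R; return -R.T@t,D
def onz(n,p,z):
    o,D=ray(n,p); s=(z-o[2])/D[:,2]; return o+s[:,None]*D
def proj(n,X):
    K,d,R,t=cam(n); return cv2.projectPoints(np.array(X,float).reshape(-1,1,3),cv2.Rodrigues(R)[0],t,K,d)[0].reshape(-1,2)
def crop(n,x0,y0,w,h,s,out):
    im=vision.capture(n) ; cv2.imwrite('pics/'+out,cv2.resize(im[y0:y0+h,x0:x0+w],None,fx=s,fy=s,interpolation=cv2.INTER_CUBIC)); return im
def st():
    from scipy.spatial.transform import Rotation as Ro
    s=arm.sense(); R=Ro.from_quat(s['ee_rot']).as_matrix()
    print('t',round(s['time'],2),'tcp',np.round(s['tcp_pos'],4),'xax',np.round(R[:,0],3),'yax',np.round(R[:,1],3),'zax',np.round(R[:,2],3),'F',np.round(s['force'],1),'T',np.round(s['ft_torque'],2),'gap',round(s['finger_gap'],4),'q',np.round(s['joint_positions'],2)); return s,R
def go(target,xang=None):
    "shift (cm) in tool axes to reach a target; xang: desired world angle deg of tool x (mod 180)"
    s,R=st(); d=R.T@(np.array(target)-s['tcp_pos'])*100
    print('shift cm',np.round(d,2))
    if xang is not None:
        a=np.degrees(np.arctan2(R[1,0],R[0,0])); e=(xang-a+90)%180-90
        print('x ang',round(a,2),'world turn deg',round(e,2),'spin rad',round(-np.radians(e),4))
E
python3 - <<'E'
import cv2
im=cv2.imread('pics/top0.png')
for n,(x,y,w,h) in dict(a=(140,200,190,130),b=(330,150,110,170)).items():
    cv2.imwrite(f'pics/t0{n}.png',cv2.resize(im[y:y+h,x:x+w],None,fx=4 if n=='a' else 3.5,fy=4 if n=='a' else 3.5,interpolation=cv2.INTER_CUBIC))
im=cv2.imread('pics/scene0.png')
cv2.imwrite('pics/s0.png',cv2.resize(im[180:400,180:450],None,fx=2.7,fy=2.7,interpolation=cv2.INTER_CUBIC))
E
```

```text
(no output)
```

View pics/t0a.png

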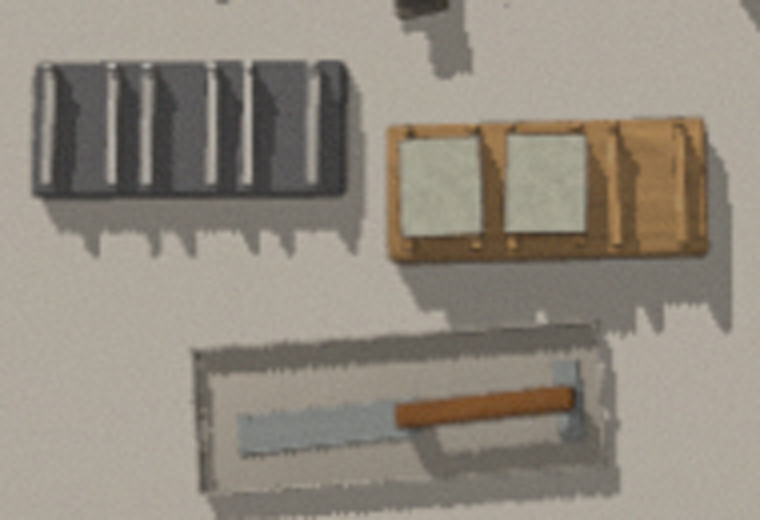

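View pics/t0b.png

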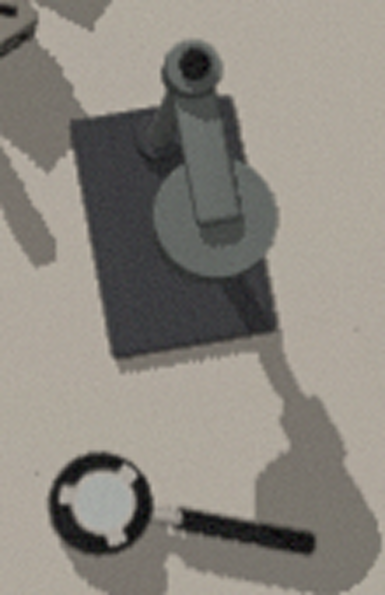

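View pics/s0.png

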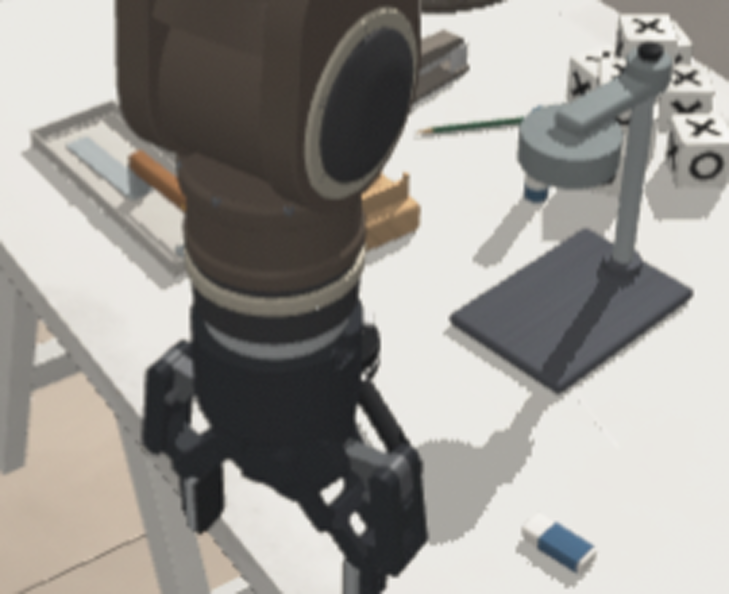

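```bash
cat > m1.py <<'E'
from h import *
im=cv2.imread('pics/top0.png'); hsv=cv2.cvtColor(im,cv2.COLOR_BGR2HSV)
def region(m,x0,y0,x1,y1):
    o=np.zeros_like(m);o[y0:y1,x0:x1]=m[y0:y1,x0:x1];return o
def biggest(m,k=1):
    c=sorted(cv2.findContours(m,cv2.RETR_EXTERNAL,cv2.CHAIN_APPROX_NONE)[0],key=cv2.contourArea)[::-1];return c[:k]
def rect(c,z,nm):
    w=onz('top',c.reshape(-1,2)+0.0,z)[:,:2].astype(np.float32)*1000
    (cx,cy),(a,b),an=cv2.minAreaRect(w); print(nm,'centre',round(cx,1),round(cy,1),'size',round(a,1),round(b,1),'ang',round(an,1)); return w
for p in [(260,245),(276,245),(305,245),(172,232),(250,303),(215,307),(380,230),(360,292),(350,292),(410,302),(205,300),(386,210)]:
    print(p,im[p[1],p[0]],hsv[p[1],p[0]])
E
python3 m1.py
```

```text
(260, 245) [ 90 103 111] [ 19  48 111]
(276, 245) [143 161 163] [ 27  31 163]
(305, 245) [ 79 115 150] [ 15 121 150]
(172, 232) [61 60 64] [173  16  64]
(250, 303) [ 44  81 122] [ 14 163 122]
(215, 307) [128 130 128] [ 60   4 130]
(380, 230) [57 54 54] [120  13  57]
(360, 292) [165 170 166] [ 54   8 170]
(350, 292) [151 158 165] [ 15  22 165]
(410, 302) [16 22 18] [50 70 22]
(205, 300) [135 147 156] [ 17  34 156]
(386, 210) [ 95 101  96] [ 55  15 101]
```

```bash
cat >> m1.py <<'E'
print('----')
H,S,V=cv2.split(hsv); u=lambda b:(b*255).astype(np.uint8)
wood=region(u((S>75)&(H<25)),230,220,322,272)
wc=biggest(wood)[0]; print(len(wc),cv2.boundingRect(wc))
pl=region(u((S<60)&(V>130)&(H>20)),238,228,292,262)
for c in biggest(pl,3):
    if cv2.contourArea(c)>100: w=rect(c,.055,'plate')
stg=region(u(V<85),146,212,232,253); c=biggest(cv2.morphologyEx(stg,cv2.MORPH_CLOSE,np.ones((9,9))))[0]; rect(c,.022,'stage'); print(cv2.boundingRect(c))
base=region(u(V<80),345,170,412,255); c=biggest(cv2.morphologyEx(base,cv2.MORPH_CLOSE,np.ones((3,3))))[0]; rect(c,.012,'standbase'); print(cv2.boundingRect(c))
mag=region(u(V<75),340,275,375,312); c=biggest(mag)[0]; w=rect(c,.028,'frame'); print(cv2.minEnclosingCircle(w))
hd=region(u(V<60),378,290,425,312); c=biggest(hd)[0]; w=rect(c,.022,'handle')
lh=region(u((S>90)&(H<25)),235,288,292,315); c=biggest(lh)[0]; w=rect(c,.047,'lifterhandle')
bl=region(u((S<14)&(V>105)&(V<145)),195,290,242,318); c=biggest(bl)[0]; w=rect(c,.005,'blade')
cv2.imwrite('pics/masks.png',np.maximum.reduce([wood,pl,stg,base,mag,hd,lh,bl]))
E
python3 m1.py | sed -n '/----/,$p'
```

```text
----
220 (237, 230, 80, 36)
plate centre 565.9 51.8 size 55.3 45.4 ang 0.2
plate centre 564.3 114.1 size 57.6 45.7 ang 1.1
stage centre 601.5 271.8 size 82.2 192.3 ang 0.3
(149, 216, 78, 34)
standbase centre 662.6 -200.0 size 198.7 119.0 ang 10.5
(350, 170, 59, 82)
frame centre 452.0 -147.3 size 68.0 68.2 ang 63.2
((452.0052490234375, -147.68246459960938), 35.26534652709961)
handle centre 433.0 -249.9 size 94.0 14.1 ang 79.5
lifterhandle centre 433.2 85.7 size 14.9 105.8 ang 6.2
blade centre 421.0 190.2 size 24.2 102.7 ang 5.9
```

View pics/masks.png

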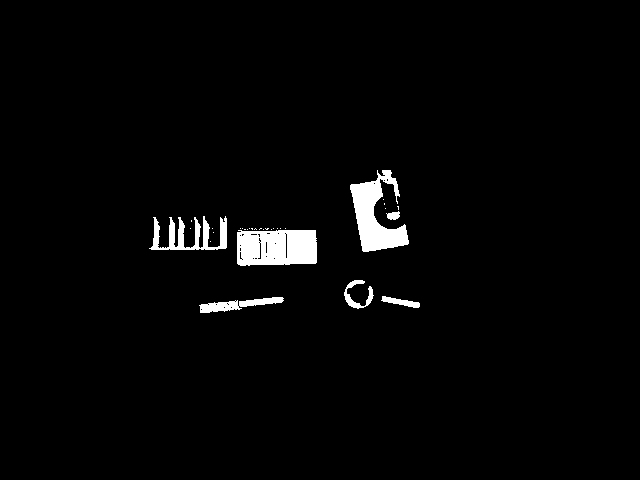

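```bash
cat > m2.py <<'E'
from h import *
exec(open('m1.py').read().split("print('----')")[1].split("wc=biggest")[0].replace('\\n','\n')) if 0 else None
im=cv2.imread('pics/top0.png').astype(np.float32); g=cv2.cvtColor(im.astype(np.uint8),cv2.COLOR_BGR2GRAY).astype(np.float32)
def edge(p,q,half=5,n=25,t0=.1,t1=.9,sign=None):
    "subpixel edge along segment p->q: strongest gradient across; robust line fit; returns two image points"
    p=np.array(p,float);q=np.array(q,float);d=(q-p)/np.linalg.norm(q-p);nn=np.array([-d[1],d[0]]);pts=[]
    for t in np.linspace(t0,t1,n):
        c=p+t*(q-p); s=np.arange(-half,half+.01,.25)
        x=c+s[:,None]*nn
        v=cv2.remap(cv2.GaussianBlur(g,(0,0),.7),x[:,0].astype(np.float32).reshape(1,-1),x[:,1].astype(np.float32).reshape(1,-1),cv2.INTER_LINEAR)[0]
        gr=np.gradient(v); gr=gr if sign is None else np.maximum(gr*sign,0); gr=np.abs(gr)
        k=gr.argmax(); w=gr[max(0,k-4):k+5]; pts.append(c+ (s[max(0,k-4):k+5]*w).sum()/w.sum()*nn)
    l=cv2.fitLine(np.array(pts,np.float32),cv2.DIST_HUBER,0,.01,.01).ravel()
    r=np.abs((np.array(pts)-l[2:])@np.array([-l[1],l[0]])); 
    a=l[2:]+l[:2]*((p-l[2:])@l[:2]); b=l[2:]+l[:2]*((q-l[2:])@l[:2]); print('  edge',np.round(a,1),np.round(b,1),'res',r.mean().round(2)); return np.array([a,b])
def W(seg,z): return onz('top',seg,z)[:,:2]*1000
if __name__=='__main__':
    L=W(edge((350.5,185),(362,251)),0); Fr=W(edge((362,251.5),(408,244)),0); Rt=W(edge((405,225),(408,243)),.012); Bk=W(edge((351,184),(373,181)),.012)
    for n,e in zip('LFRB',(L,Fr,Rt,Bk)):
        d=e[1]-e[0]; print(n,np.round(e,1).tolist(),'ang',np.degrees(np.arctan2(d[1],d[0])).round(2))
E
python3 m2.py
```

```text
edge [349.1 185.3] [361.6 251.1] res 0.13
  edge [362.1 252.3] [408.1 244.6] res 0.11
  edge [405.8 224.9] [408.9 242.8] res 0.1
  edge [351.  183.8] [372.9 180.1] res 0.12
L [[726.2, -128.5], [559.1, -158.4]] ang -169.85
F [[556.0, -159.8], [575.6, -275.2]] ang -80.37
R [[623.6, -268.3], [578.5, -275.3]] ang -171.13
B [[727.2, -132.4], [737.0, -187.6]] ang -79.89
```

```bash
cat > m3.py <<'E'
from h import *
from scipy.optimize import least_squares
def rim(img,cam_,c,z,r,a0,a1,half=8,out=None,sign=-1):
    "radial edge search about the projected circle (centre c, radius r, height z) for angles a0..a1 (world deg)"
    g=cv2.GaussianBlur(cv2.cvtColor(img,cv2.COLOR_BGR2GRAY).astype(np.float32),(0,0),.7); P=[]
    for a in np.radians(np.arange(a0,a1,5)):
        p=proj(cam_,[[c[0]+r*np.cos(a),c[1]+r*np.sin(a),z],[c[0]+(r+.01)*np.cos(a),c[1]+(r+.01)*np.sin(a),z]])
        n=(p[1]-p[0])/np.linalg.norm(p[1]-p[0]); s=np.arange(-half,half,.25); x=(p[0]+s[:,None]*n).astype(np.float32)
        v=cv2.remap(g,x[:,0].reshape(1,-1),x[:,1].reshape(1,-1),cv2.INTER_LINEAR)[0]; gr=np.abs(np.gradient(v)); k=gr.argmax(); P.append(x[k])
    P=np.array(P); w=onz(cam_,P,z)[:,:2]
    q=least_squares(lambda q:np.hypot(w[:,0]-q[0],w[:,1]-q[1])-r,c[:2],loss='soft_l1',f_scale=.001)
    f=least_squares(lambda q:np.hypot(w[:,0]-q[0],w[:,1]-q[1])-q[2],[*c[:2],r],loss='soft_l1',f_scale=.001)
    print(cam_,'centre',np.round(q.x*1000,1),'rms',np.sqrt(np.mean(q.fun**2)).round(4),'free',np.round(f.x*1000,1)); return P
c=(.6242,-.2072)
t=cv2.imread('pics/top0.png');s=cv2.imread('pics/scene0.png')
P=rim(t,'top',c,.165,.039,110,250); Q=rim(s,'scene',c,.165,.039,180,290)
for i,p in ((t,P),(s,Q)):
    for x in p: cv2.circle(i,tuple(int(round(v)) for v in x),0,(0,0,255),-1)
a=cv2.resize(t[170:260,340:420],None,fx=4,fy=4,interpolation=0);b=cv2.resize(s[190:280,360:440],None,fx=4,fy=4,interpolation=0)
cv2.imwrite('pics/rim.png',np.hstack([a,b]))
E
python3 m3.py
```

```text
top centre [ 629.2 -211.4] rms 0.0034 free [ 633.  -212.1   42.4]
scene centre [ 625.4 -208.7] rms 0.0091 free [ 654.1 -155.6   97.6]
```

View pics/rim.png

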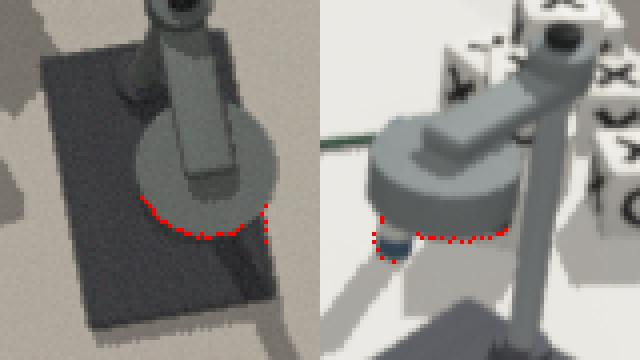

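```bash
sed -i "s/,110,250)/,110,215)/; s/,180,290)/,225,285)/" m3.py; python3 m3.py
```

```text
top centre [ 629.7 -210.6] rms 0.0004 free [ 630.8 -211.    40.1]
scene centre [ 630.  -210.4] rms 0.0009 free [ 641.  -187.9   63.3]
```

View pics/rim.png

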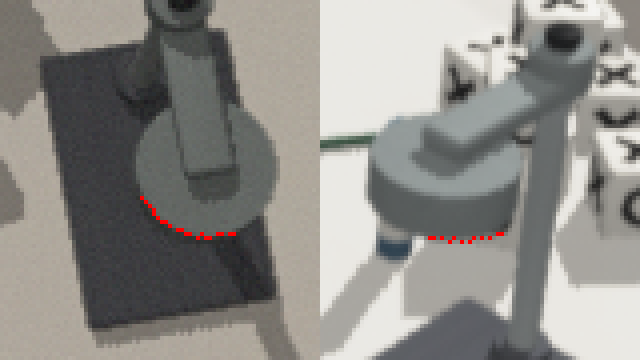

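Run:
```python
from h import *
for c in ((.6242,-.2072),(.630,-.2105)):
  a=np.radians(10);ex=np.array([np.cos(a),np.sin(a)]);ey=np.array([-ex[1],ex[0]])
  for z in(0,.012):
    X=[[*(np.array(c)+x*ex+y*ey),z] for x,y in((-.06,.06),(-.06,-.06),(.115,-.06),(.115,.06))]
    print(c,z,'scene',np.round(proj('scene',X),1).tolist(),'top',np.round(proj('top',X),1).tolist())
for n in('scene','top'): K,d,R,t=cam(n);print(n,-R.T@t)
im=cv2.imread('pics/scene0.png');cv2.imwrite('pics/sb.png',cv2.resize(im[255:335,335:450],None,fx=6,fy=6,interpolation=0))
```

```text
(0.6242, -0.2072) 0 scene [[343.7, 299.2], [385.1, 326.7], [435.4, 290.0], [394.6, 266.3]] top [[361.6, 252.9], [408.7, 244.6], [395.3, 177.2], [349.0, 185.0]]
(0.6242, -0.2072) 0.012 scene [[343.9, 295.0], [385.6, 322.5], [436.1, 285.9], [395.1, 262.3]] top [[362.1, 252.3], [409.5, 244.0], [396.0, 176.1], [349.3, 183.9]]
(0.63, -0.2105) 0 scene [[346.7, 299.1], [388.2, 326.6], [438.3, 289.9], [397.4, 266.2]] top [[362.9, 250.5], [410.0, 242.3], [396.5, 175.0], [350.2, 182.7]]
(0.63, -0.2105) 0.012 scene [[346.9, 294.9], [388.7, 322.4], [439.0, 285.8], [397.8, 262.2]] top [[363.4, 250.0], [410.8, 241.7], [397.2, 173.9], [350.6, 181.6]]
scene [-0.06172867 -0.93999697  0.85253745]
top [ 0.4000972  -0.03408411  1.42310548]
```

View pics/sb.png

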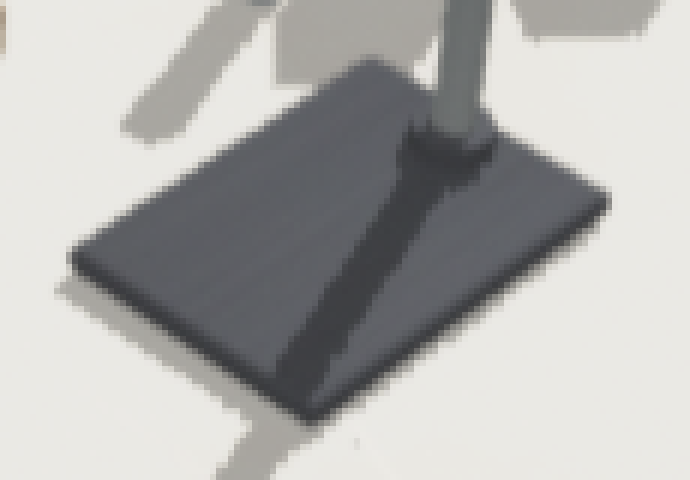

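Run:
```python
from h import *
g=cv2.imread('pics/scene0.png');
for r in (236,238,240): print(r,[int(v) for v in g[r,366:416].mean(1)])
t=cv2.imread('pics/top0.png')
for r in (210,214,218): print(r,[int(v) for v in t[r,366:418].mean(1)])
th=np.radians(np.arange(0,360,2))
for c in ((.6242,-.2072),(.6265,-.209),(.630,-.2105)):
  for n in('scene','top'):
    q=np.vstack([proj(n,np.c_[c[0]+.039*np.cos(th),c[1]+.039*np.sin(th),z+0*th]) for z in(.165,.195)])
    print(c,n,'minx',q[:,0].min().round(1),'maxx',q[:,0].max().round(1),'maxy',q[:,1].max().round(1),'miny',q[:,1].min().round(1))
```

```text
236 [231, 231, 232, 232, 228, 175, 103, 86, 87, 87, 88, 90, 94, 104, 119, 133, 142, 150, 153, 154, 154, 154, 154, 154, 154, 155, 153, 154, 154, 155, 155, 155, 154, 154, 155, 155, 155, 152, 143, 140, 114, 94, 85, 96, 161, 151, 109, 104, 104, 105]
238 [231, 231, 232, 231, 228, 175, 103, 87, 87, 87, 88, 90, 90, 90, 90, 91, 94, 99, 106, 118, 127, 129, 133, 137, 144, 146, 146, 146, 146, 145, 145, 141, 140, 136, 131, 127, 111, 96, 90, 89, 85, 83, 83, 106, 144, 122, 104, 104, 104, 105]
240 [232, 231, 231, 231, 230, 215, 149, 96, 87, 87, 88, 89, 90, 90, 89, 90, 90, 91, 90, 90, 91, 91, 93, 94, 97, 97, 97, 97, 96, 97, 96, 95, 94, 92, 90, 89, 89, 89, 87, 86, 84, 81, 85, 118, 143, 111, 104, 104, 105, 106]
210 [59, 58, 58, 65, 59, 63, 63, 69, 104, 103, 98, 98, 101, 99, 101, 99, 101, 102, 102, 82, 97, 102, 104, 102, 105, 102, 101, 100, 99, 99, 97, 94, 80, 97, 99, 99, 100, 98, 102, 100, 99, 101, 104, 130, 168, 166, 166, 164, 164, 166, 167, 163]
214 [62, 64, 64, 57, 62, 58, 61, 66, 91, 99, 100, 102, 99, 102, 103, 99, 99, 104, 103, 103, 78, 59, 56, 55, 62, 58, 65, 71, 71, 70, 71, 71, 73, 78, 98, 102, 100, 102, 99, 99, 102, 99, 106, 131, 166, 164, 164, 167, 164, 167, 164, 167]
218 [57, 59, 64, 56, 63, 61, 62, 56, 59, 76, 99, 97, 101, 100, 101, 102, 98, 99, 99, 99, 98, 99, 73, 71, 74, 70, 69, 72, 69, 72, 70, 72, 79, 102, 105, 101, 98, 98, 100, 99, 101, 114, 146, 166, 168, 167, 164, 167, 167, 165, 166, 165]
(0.6242, -0.2072) scene minx 369.5 maxx 409.2 maxy 249.9 miny 216.1
(0.6242, -0.2072) top minx 372.1 maxx 409.2 maxy 231.1 miny 193.7
(0.6265, -0.209) scene minx 370.9 maxx 410.7 maxy 250.0 miny 216.1
(0.6265, -0.209) top minx 372.9 maxx 410.0 maxy 230.1 miny 192.7
(0.63, -0.2105) scene minx 372.7 maxx 412.5 maxy 249.8 miny 216.0
(0.63, -0.2105) top minx 373.5 maxx 410.7 maxy 228.5 miny 191.1
```

```bash
python3 -m inch '0 0 0 -0.14 0.6;0 0 0 -0.14 0.6;0 0 0 -0.14 0.6;0 0 0 -0.14 0.6;0 0 0 -0.14 0.6;0 0 0 -0.14 0.6;0 0 0 -0.14 0.6'; python3 -c "
from h import *
go((.433,-.2505,.12),-10.5)"
```

```text
time: 0.8
tcp_pos: [0.2054, -0.4808, 0.2271]
ee_rot: [0.997, -0.074, -0.002, -0.004]
force: [-0.1, -0.0, 0.6]
finger_gap: 0.0513
t 0.8 tcp [ 0.2054 -0.4808  0.2271] xax [ 0.989 -0.148 -0.004] yax [-0.148 -0.989 -0.007] zax [-0.003  0.008 -1.   ] F [-0.1 -0.   0.6] T [0.03 0.01 0.06] gap 0.0513 q [-1.17  0.13 -0.05  1.41  0.    0.55]
shift cm [ 19.14 -26.07  10.82]
x ang -8.51 world turn deg -1.99 spin rad 0.0347
```

```bash
python3 -m inch '2.4 -3.25 1 0.035 0.6;2.4 -3.25 1 0 0.6;2.4 -3.25 1 0 0.6;2.4 -3.25 1 0 0.6;2.4 -3.25 1 0 0.6;2.4 -3.25 1 0 0.6;2.4 -3.25 1 0 0.6;2.4 -3.25 1 0 0.6;0 0 0 0 0.6'; python3 -c "
from h import *
go((.433,-.2505,.06),-10.5)
crop('top',330,220,160,120,5,'g1.png')"
```

```text
time: 1.7
tcp_pos: [0.4462, -0.2504, 0.1411]
ee_rot: [0.996, -0.093, -0.004, -0.005]
force: [-0.8, 0.2, -0.0]
finger_gap: 0.0513
t 1.7 tcp [ 0.4462 -0.2504  0.1411] xax [ 0.983 -0.184 -0.009] yax [-0.184 -0.983 -0.009] zax [-0.007  0.01  -1.   ] F [-0.8  0.2 -0. ] T [-0.07  0.    0.02] gap 0.0513 q [-0.51  0.13 -0.24  1.22  0.01  1.24]
shift cm [-1.22  0.32  8.11]
x ang -10.62 world turn deg 0.12 spin rad -0.0021
```

View pics/g1.png

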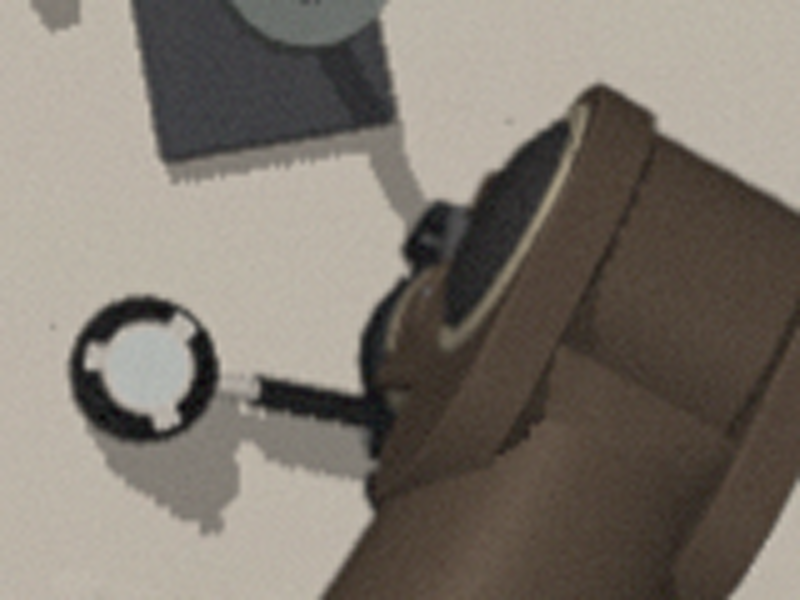

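```bash
python3 -m inch '-1.2 0.3 2 0 0.6;0 0 3 0 0.6;0 0 3 0 0.6;0 0 0 0 0.6;0 0 0 0 0.6'; python3 -c "
from h import *
go((.433,-.2505,.004),-10.5)"
```

```text
time: 2.25
tcp_pos: [0.4299, -0.2546, 0.0616]
ee_rot: [0.996, -0.094, -0.004, -0.003]
force: [-0.0, -0.1, -0.3]
finger_gap: 0.0512
t 2.25 tcp [ 0.4299 -0.2546  0.0616] xax [ 0.982 -0.188 -0.009] yax [-0.188 -0.982 -0.005] zax [-0.007  0.007 -1.   ] F [-0.  -0.1 -0.3] T [ 0.01 -0.04  0.03] gap 0.0512 q [-0.54  0.14 -0.4   1.04  0.    1.22]
shift cm [ 0.28 -0.43  5.76]
x ang -10.83 world turn deg 0.33 spin rad -0.0057
```

```bash
python3 -m inch '0.3 -0.4 2 0 0.6;0 0 2 0 0.6;0 0 1 0 0.6;0 0 0 0 0.6;0 0 0 0 0.6'; python3 -c "
from h import *
go((.433,-.2505,.004),-10.5)"
```

```text
time: 2.75
tcp_pos: [0.4364, -0.2555, 0.0184]
ee_rot: [0.995, -0.096, 0.001, -0.001]
force: [0.0, -0.1, -0.1]
finger_gap: 0.0514
t 2.75 tcp [ 0.4364 -0.2555  0.0184] xax [ 0.981 -0.192  0.001] yax [-0.192 -0.981 -0.001] zax [ 0.001  0.001 -1.   ] F [ 0.  -0.1 -0.1] T [-0.02 -0.01 -0.  ] gap 0.0514 q [-0.53  0.18 -0.46  0.93  0.    1.23]
shift cm [-0.43 -0.43  1.44]
x ang -11.04 world turn deg 0.54 spin rad -0.0095
```

```bash
python3 -m inch '-0.4 -0.4 0.5 -0.01 0.6;0 0 0.5 0 0.6;0 0 0.3 0 0.6;0 0 0 0 0.6;0 0 0 0 0.6'; python3 -c "
from h import *
go((.433,-.2505,.004),-10.5)"
```

```text
time: 3.25
tcp_pos: [0.4344, -0.2514, 0.0072]
ee_rot: [0.996, -0.091, 0.002, 0.0]
force: [-0.2, 0.5, -0.4]
finger_gap: 0.0512
t 3.25 tcp [ 0.4344 -0.2514  0.0072] xax [ 0.983 -0.181  0.005] yax [-0.181 -0.984 -0.   ] zax [ 0.005 -0.001 -1.   ] F [-0.2  0.5 -0.4] T [-0.01  0.03  0.01] gap 0.0512 q [-0.53  0.18 -0.48  0.9   0.    1.23]
shift cm [-0.16 -0.06  0.32]
x ang -10.42 world turn deg -0.08 spin rad 0.0014
```

Now close at 90 N.

```bash
python3 -m inch '-0.1 0 0.3 0 0.6;0 0 0 0 0;0 0 0 0 0;0 0 0 0 0;0 0 0 0 0;0 0 0 0 0;0 0 0 0 0;0 0 0 0 0' 90; python3 -c "
from h import *
go((.433,-.2505,.004),-10.5)"
```

```text
time: 4.05
tcp_pos: [0.4336, -0.2512, 0.0043]
ee_rot: [0.996, -0.091, 0.002, 0.0]
force: [0.2, 0.7, 0.1]
finger_gap: 0.0144
t 4.05 tcp [ 0.4336 -0.2512  0.0043] xax [ 0.984 -0.181  0.005] yax [-0.181 -0.984 -0.   ] zax [ 0.005 -0.001 -1.   ] F [0.2 0.7 0.1] T [0.03 0.07 0.03] gap 0.0144 q [-0.53  0.18 -0.49  0.9   0.    1.23]
shift cm [-0.07 -0.06  0.03]
x ang -10.41 world turn deg -0.09 spin rad 0.0015
```

```bash
python3 -m inch '0 0 -1 0 0;0 0 -2 0 0;0 0 -2 0 0;0 0 -2 0 0;0 0 -1 0 0;0 0 0 0 0;0 0 0 0 0'; python3 -c "
from h import *
go((.5767,-.3012,.072),-28)
cv2.imwrite('pics/l1.png',vision.capture('scene'))
crop('top',330,200,160,120,5,'l1t.png')"
```

```text
time: 4.75
tcp_pos: [0.4314, -0.2509, 0.0875]
ee_rot: [0.996, -0.091, 0.0, 0.001]
force: [0.2, 0.3, -2.3]
finger_gap: 0.0143
t 4.75 tcp [ 0.4314 -0.2509  0.0875] xax [ 0.983 -0.181  0.001] yax [-0.181 -0.983  0.001] zax [ 0.001 -0.001 -1.   ] F [ 0.2  0.3 -2.3] T [-0.19  0.05 -0.  ] gap 0.0143 q [-0.53  0.12 -0.37  1.08 -0.    1.23]
shift cm [15.2   2.32  1.57]
x ang -10.43 world turn deg -17.57 spin rad 0.3067
```

View pics/l1.png

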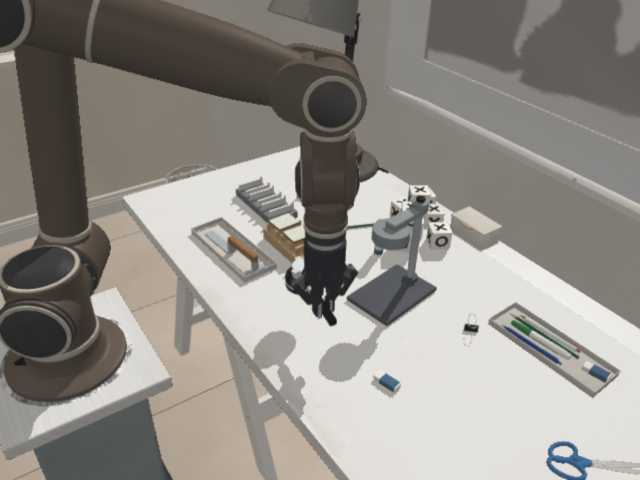

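View pics/l1t.png

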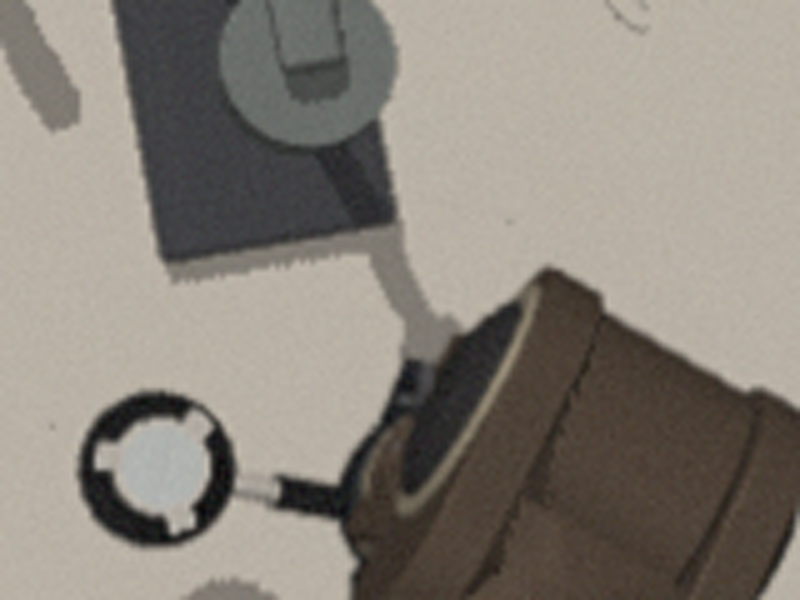

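Run:
```python
from h import *
im=vision.capture('top')
V=cv2.cvtColor(im,cv2.COLOR_BGR2HSV)[:,:,2]
m=np.zeros_like(V); m[275:312,344:378]=(V<75)[275:312,344:378]*255
c=max(cv2.findContours(m,0,1)[0],key=len); (x,y),r=cv2.minEnclosingCircle(c); print(x,y,r)
s,R=st()
for z in (.105,.111): 
    w=onz('top',[[x,y]],z)[0]; print(z,w, 'rel tool',R.T@(w-s['tcp_pos']), 'size',2*r*(1.423-z)/578)
```

```text
361.0555419921875 293.5 15.34893798828125
t 4.9 tcp [ 0.431  -0.2506  0.0869] xax [ 0.983 -0.181 -0.   ] yax [-0.181 -0.983  0.   ] zax [-0.001 -0.    -1.   ] F [-0.5  0.4 -1.7] T [-0.15  0.04 -0.02] gap 0.0144 q [-0.53  0.12 -0.37  1.08 -0.    1.23]
0.105 [ 0.45003027 -0.14731854  0.105     ] rel tool [ 1.82060786e-05 -1.05042514e-01 -1.81816002e-02] size 0.06999965490849372
0.111 [ 0.44980297 -0.1468031   0.111     ] rel tool [-0.00030134 -0.10550611 -0.02418163] size 0.06968099183607267
```

```bash
python3 -m inch '0 0 0 0.1 0;0 0 0 0.1 0;0 0 0 0.1 0;0 0 0 0 0;0 0 0 0 0'; python3 -c "
from h import *
go((.5767,-.3012,.072),-28)"
```

```text
time: 5.4
tcp_pos: [0.4285, -0.2492, 0.0824]
ee_rot: [0.97, -0.243, -0.004, -0.001]
force: [-0.4, -0.3, -1.5]
finger_gap: 0.0143
t 5.4 tcp [ 0.4285 -0.2492  0.0824] xax [ 0.882 -0.471 -0.008] yax [-0.471 -0.882  0.   ] zax [-0.008  0.004 -1.   ] F [-0.4 -0.3 -1.5] T [-0.21  0.07 -0.05] gap 0.0143 q [-0.53  0.12 -0.37  1.08 -0.    1.53]
shift cm [15.53 -2.4   0.91]
x ang -28.1 world turn deg 0.1 spin rad -0.0017
```

```bash
python3 -m inch '2.5 -0.4 0 0 0;2.5 -0.4 0 0 0;2.5 -0.4 0 0 0;2.5 -0.4 0 0 0;2.5 -0.4 0 0 0;2 -0.4 0 0 0;0 0 0 0 0;0 0 0 0 0;0 0 0 0 0'; python3 -c "
from h import *
go((.5767,-.3012,.085),-28)"
```

```text
time: 6.3
tcp_pos: [0.5696, -0.2958, 0.0754]
ee_rot: [0.972, -0.234, -0.009, -0.002]
force: [0.2, 0.3, -1.9]
finger_gap: 0.0147
t 6.3 tcp [ 0.5696 -0.2958  0.0754] xax [ 0.89  -0.456 -0.017] yax [-0.456 -0.89   0.001] zax [-0.016  0.007 -1.   ] F [ 0.2  0.3 -1.9] T [-0.21  0.07  0.02] gap 0.0147 q [-0.48  0.4  -0.03  1.16 -0.    1.57]
shift cm [ 0.86  0.16 -0.98]
x ang -27.11 world turn deg -0.89 spin rad 0.0155
```

```bash
python3 -m inch '0.6 0.2 -0.5 0.015 0;0.3 0 -0.5 0 0;0 0 0 0 0;0 0 0 0 0;0 0 0 0 0'; python3 -c "
from h import *
go((.5767,-.3012,.085),-28)
cv2.imwrite('pics/e1.png',cv2.resize(vision.capture('scene')[170:330,300:460],None,fx=3.7,fy=3.7,interpolation=2))
crop('top',330,150,160,120,5,'e1t.png')"
```

```text
time: 6.8
tcp_pos: [0.5757, -0.3021, 0.0874]
ee_rot: [0.97, -0.242, -0.008, -0.002]
force: [-0.1, -0.7, -3.2]
finger_gap: 0.0147
t 6.8 tcp [ 0.5757 -0.3021  0.0874] xax [ 0.883 -0.47  -0.017] yax [-0.47  -0.883  0.001] zax [-0.015  0.007 -1.   ] F [-0.1 -0.7 -3.2] T [-0.16  0.05 -0.02] gap 0.0147 q [-0.48  0.41  0.01  1.19 -0.    1.58]
shift cm [ 0.05 -0.13  0.24]
x ang -28.03 world turn deg 0.03 spin rad -0.0006
```

View pics/e1.png

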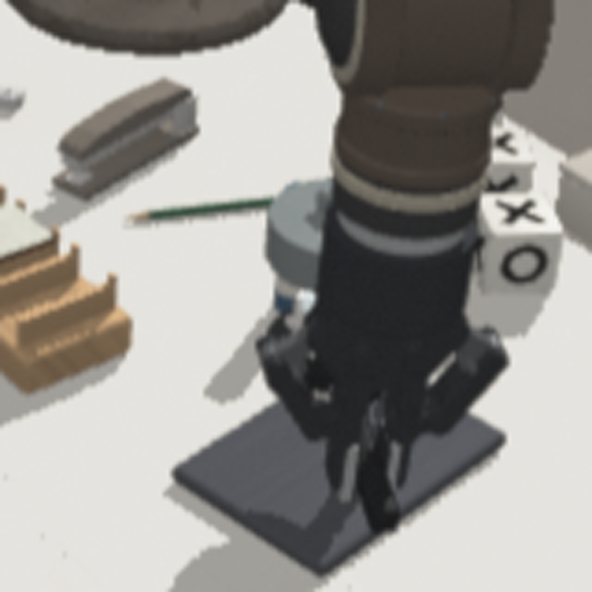

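View pics/e1t.png

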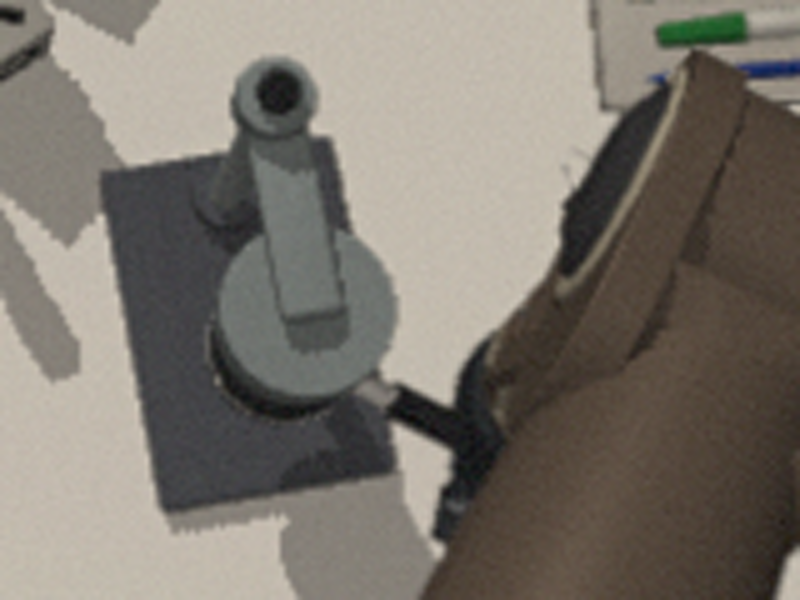

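```bash
python3 -m inch '0.1 -0.1 -0.8 0 0;0 0 -0.8 0 0;0 0 -0.5 0 0;0 0 0 0 0;0 0 0 0 0;0 0 0 0 0'; python3 -c "
from h import *
go((.5767,-.3012,.113),-28)
crop('top',330,150,160,120,5,'e2t.png')"
```

```text
time: 7.5
tcp_pos: [0.5776, -0.3016, 0.1106]
ee_rot: [0.97, -0.242, -0.008, -0.002]
force: [0.4, 0.7, -2.9]
finger_gap: 0.0145
t 7.5 tcp [ 0.5776 -0.3016  0.1106] xax [ 0.883 -0.47  -0.017] yax [-0.47  -0.883  0.001] zax [-0.015  0.007 -1.   ] F [ 0.4  0.7 -2.9] T [-0.22  0.09 -0.03] gap 0.0145 q [-0.48  0.4   0.05  1.24 -0.    1.58]
shift cm [-0.1   0.01 -0.24]
x ang -28.01 world turn deg 0.01 spin rad -0.0002
```

View pics/e2t.png

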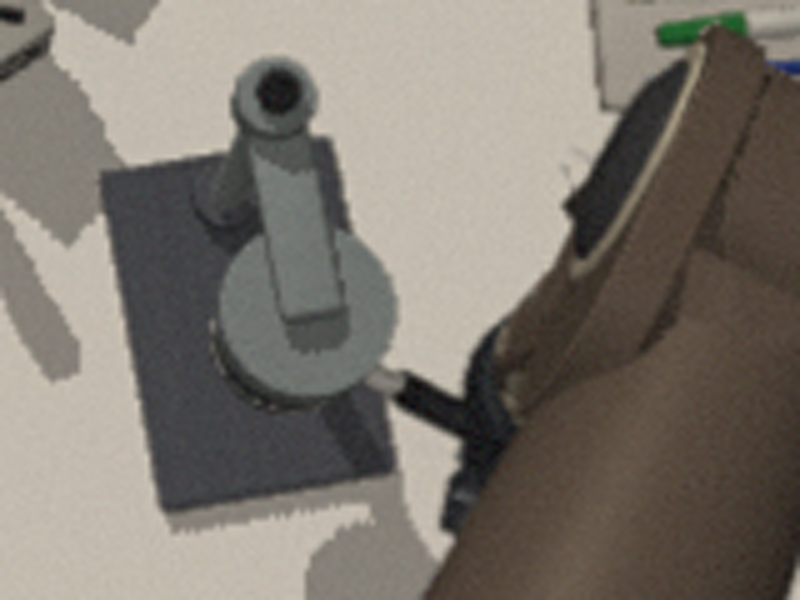

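```bash
python3 -m inch '-0.1 0 -0.4 0 0;0 0 -0.4 0 0;0 0 -0.3 0 0;0 0 0 0 0;0 0 0 0 0'; python3 -c "
from h import *
go((.5767,-.3012,.1365),-28)"
```

```text
time: 8.05
tcp_pos: [0.5764, -0.301, 0.122]
ee_rot: [0.97, -0.242, -0.009, -0.002]
force: [0.1, 0.8, -1.9]
finger_gap: 0.0144
t 8.05 tcp [ 0.5764 -0.301   0.122 ] xax [ 0.883 -0.47  -0.018] yax [-0.47  -0.883  0.001] zax [-0.016  0.007 -1.   ] F [ 0.1  0.8 -1.9] T [-0.21  0.09 -0.02] gap 0.0144 q [-0.48  0.4   0.07  1.26 -0.    1.58]
shift cm [ 0.01  0.01 -1.45]
x ang -28.02 world turn deg 0.02 spin rad -0.0003
```

```bash
python3 -m inch '0 0 -0.4 0 0;0 0 -0.4 0 0;0 0 -0.4 0 0;0 0 0 0 0;0 0 0 0 0'; python3 -c "
from h import *
go((.5767,-.3012,.1365),-28)"
```

```text
time: 8.55
tcp_pos: [0.5765, -0.301, 0.1351]
ee_rot: [0.97, -0.242, -0.009, -0.002]
force: [-0.6, 0.2, -3.0]
finger_gap: 0.0145
t 8.55 tcp [ 0.5765 -0.301   0.1351] xax [ 0.883 -0.47  -0.018] yax [-0.47  -0.883  0.001] zax [-0.016  0.008 -1.   ] F [-0.6  0.2 -3. ] T [-0.13  0.19  0.03] gap 0.0145 q [-0.48  0.39  0.1   1.29 -0.    1.58]
shift cm [ 0.02  0.01 -0.14]
x ang -28.01 world turn deg 0.01 spin rad -0.0002
```

```bash
cat > rot.py <<'E'
from h import *
import sys
def lens(yaw,soc=(.626,-.2085),z=.1365):
    a=np.radians(yaw); return (soc[0]-.105*np.cos(a),soc[1]-.105*np.sin(a),z)
s,R=st(); yaw=np.degrees(np.arctan2(-R[1,1],-R[0,1])); L=s['tcp_pos']+R@np.array([0,-.105,-.0177])
print('mag yaw',yaw.round(2),'lens',np.round(L*1000,1))
g=float(sys.argv[1]); go(lens(g),g-90)
E
python3 -m inch '-0.5 0 -0.1 0.05 0;-0.52 0 0 0.05 0;-0.52 0 0 0.05 0;-0.52 0 0 0.05 0;0 0 0 0 0;0 0 0 0 0';python3 rot.py 50
```

```text
time: 9.15
tcp_pos: [0.5584, -0.2888, 0.1356]
ee_rot: [0.94, -0.34, -0.01, -0.001]
force: [-0.1, -0.8, -2.6]
finger_gap: 0.0142
t 9.15 tcp [ 0.5584 -0.2888  0.1356] xax [ 0.768 -0.64  -0.019] yax [-0.64  -0.768  0.004] zax [-0.017  0.009 -1.   ] F [-0.1 -0.8 -2.6] T [-0.18  0.15 -0.08] gap 0.0142 q [-0.48  0.35  0.04  1.28  0.    1.79]
mag yaw 50.22 lens [ 625.9 -208.3  152.9]
t 9.15 tcp [ 0.5584 -0.2888  0.1356] xax [ 0.768 -0.64  -0.019] yax [-0.64  -0.768  0.004] zax [-0.017  0.009 -1.   ] F [-0.1 -0.8 -2.6] T [-0.18  0.15 -0.08] gap 0.0142 q [-0.48  0.35  0.04  1.28  0.    1.79]
shift cm [ 0.01  0.01 -0.09]
x ang -39.79 world turn deg -0.21 spin rad 0.0037
```

```bash
python3 -m inch '-0.52 0 -0.1 0.05 0;-0.52 0 0 0.05 0;-0.52 0 0 0.05 0;-0.52 0 0 0.05 0;-0.52 0 0 0.05 0;-0.52 0 0 0.05 0;0 0 0 0 0;0 0 0 0 0';python3 rot.py 33
```

```text
time: 9.95
tcp_pos: [0.5386, -0.2656, 0.1364]
ee_rot: [0.878, -0.478, -0.01, -0.001]
force: [0.3, -0.4, -3.1]
finger_gap: 0.0146
t 9.95 tcp [ 0.5386 -0.2656  0.1364] xax [ 0.543 -0.839 -0.018] yax [-0.839 -0.544  0.008] zax [-0.016  0.011 -1.   ] F [ 0.3 -0.4 -3.1] T [-0.13  0.19  0.02] gap 0.0146 q [-0.46  0.3  -0.03  1.26  0.    2.11]
mag yaw 32.93 lens [ 627.  -208.7  153.3]
t 9.95 tcp [ 0.5386 -0.2656  0.1364] xax [ 0.543 -0.839 -0.018] yax [-0.839 -0.544  0.008] zax [-0.016  0.011 -1.   ] F [ 0.3 -0.4 -3.1] T [-0.13  0.19  0.02] gap 0.0146 q [-0.46  0.3  -0.03  1.26  0.    2.11]
shift cm [-0.03  0.06 -0.01]
x ang -57.07 world turn deg 0.07 spin rad -0.0013
```

```bash
python3 -m inch '-0.52 0.05 0 0.05 0;-0.52 0 0 0.05 0;-0.52 0 0 0.05 0;-0.52 0 0 0.05 0;0 0 0 0 0;0 0 0 0 0';python3 rot.py 21.5;python3 -m inch '-0.52 0 0 0.05 0;-0.52 0 0 0.05 0;-0.52 0 0 0.05 0;-0.52 0 0 0.05 0;0 0 0 0 0;0 0 0 0 0';python3 rot.py 10
```

```text
time: 10.55
tcp_pos: [0.5296, -0.2475, 0.1362]
ee_rot: [0.827, -0.562, -0.01, -0.001]
force: [-1.0, 0.8, -2.4]
finger_gap: 0.014
t 10.55 tcp [ 0.5296 -0.2475  0.1362] xax [ 0.369 -0.929 -0.019] yax [-0.929 -0.369  0.009] zax [-0.016  0.014 -1.   ] F [-1.   0.8 -2.4] T [-0.05  0.25  0.06] gap 0.014 q [-0.44  0.27 -0.07  1.25  0.01  2.32]
mag yaw 21.64 lens [ 627.5 -209.   152.9]
t 10.55 tcp [ 0.5296 -0.2475  0.1362] xax [ 0.369 -0.929 -0.019] yax [-0.929 -0.369  0.009] zax [-0.016  0.014 -1.   ] F [-1.   0.8 -2.4] T [-0.05  0.25  0.06] gap 0.014 q [-0.44  0.27 -0.07  1.25  0.01  2.32]
shift cm [-0.1   0.1  -0.03]
x ang -68.37 world turn deg -0.13 spin rad 0.0023
time: 11.15
tcp_pos: [0.5245, -0.2282, 0.136]
ee_rot: [0.768, -0.64, -0.011, -0.001]
force: [-1.1, 0.9, -1.9]
finger_gap: 0.0145
t 11.15 tcp [ 0.5245 -0.2282  0.136 ] xax [ 0.179 -0.984 -0.018] yax [-0.984 -0.18   0.012] zax [-0.015  0.016 -1.   ] F [-1.1  0.9 -1.9] T [0.06 0.32 0.11] gap 0.0145 q [-0.41  0.25 -0.1   1.24  0.01  2.55]
mag yaw 10.35 lens [ 628.1 -209.6  152.4]
t 11.15 tcp [ 0.5245 -0.2282  0.136 ] xax [ 0.179 -0.984 -0.018] yax [-0.984 -0.18   0.012] zax [-0.015  0.016 -1.   ] F [-1.1  0.9 -1.9] T [0.06 0.32 0.11] gap 0.0145 q [-0.41  0.25 -0.1   1.24  0.01  2.55]
shift cm [-0.18  0.16 -0.04]
x ang -79.66 world turn deg -0.34 spin rad 0.0059
```

```bash
python3 -m inch '-0.15 0.12 0 0.006 0;0 0 0.3 0 0;0 0 0.2 0 0;0 0 0.2 0 0;0 0 0 0 0;0 0 0 0 0';python3 rot.py 10
```

```text
time: 11.75
tcp_pos: [0.5238, -0.228, 0.1295]
ee_rot: [0.767, -0.642, -0.01, -0.002]
force: [-1.6, 1.3, -0.1]
finger_gap: 0.0145
t 11.75 tcp [ 0.5238 -0.228   0.1295] xax [ 0.176 -0.984 -0.017] yax [-0.984 -0.176  0.01 ] zax [-0.013  0.015 -1.   ] F [-1.6  1.3 -0.1] T [0.15 0.16 0.11] gap 0.0145 q [-0.42  0.25 -0.12  1.23  0.01  2.55]
mag yaw 10.12 lens [ 627.4 -209.8  146.1]
t 11.75 tcp [ 0.5238 -0.228   0.1295] xax [ 0.176 -0.984 -0.017] yax [-0.984 -0.176  0.01 ] zax [-0.013  0.015 -1.   ] F [-1.6  1.3 -0.1] T [0.15 0.16 0.11] gap 0.0145 q [-0.42  0.25 -0.12  1.23  0.01  2.55]
shift cm [-0.16  0.1  -0.7 ]
x ang -79.89 world turn deg -0.11 spin rad 0.0019
```

```bash
python3 -m inch '0 0 0.1 0 0;0 0 0.1 0 0;0 0 0 0 0;0 0 0 0 0';python3 rot.py 10
```

```text
time: 12.15
tcp_pos: [0.524, -0.2281, 0.1288]
ee_rot: [0.767, -0.642, -0.009, -0.002]
force: [-2.0, 1.6, 2.2]
finger_gap: 0.0145
t 12.15 tcp [ 0.524  -0.2281  0.1288] xax [ 0.176 -0.984 -0.016] yax [-0.984 -0.176  0.008] zax [-0.011  0.014 -1.   ] F [-2.   1.6  2.2] T [0.22 0.1  0.1 ] gap 0.0145 q [-0.42  0.24 -0.12  1.22  0.01  2.55]
mag yaw 10.13 lens [ 627.5 -209.9  145.6]
t 12.15 tcp [ 0.524  -0.2281  0.1288] xax [ 0.176 -0.984 -0.016] yax [-0.984 -0.176  0.008] zax [-0.011  0.014 -1.   ] F [-2.   1.6  2.2] T [0.22 0.1  0.1 ] gap 0.0145 q [-0.42  0.24 -0.12  1.22  0.01  2.55]
shift cm [-0.17  0.12 -0.77]
x ang -79.87 world turn deg -0.13 spin rad 0.0022
```

```bash
python3 -m inch '0 0 0 0 0.1;0 0 0 0 0.2;0 0 0 0 0.3;0 0 0 0 0.4;0 0 0 0 0.5;0 0 0 0 0.5';python3 rot.py 10; python3 -c "
from h import *
cv2.imwrite('pics/r1.png',cv2.resize(vision.capture('scene')[170:330,300:460],None,fx=3.7,fy=3.7,interpolation=2))"
```

```text
time: 12.75
tcp_pos: [0.5246, -0.2288, 0.1279]
ee_rot: [0.766, -0.642, -0.008, -0.002]
force: [0.5, 0.1, -0.3]
finger_gap: 0.0424
t 12.75 tcp [ 0.5246 -0.2288  0.1279] xax [ 0.175 -0.985 -0.015] yax [-0.985 -0.175  0.008] zax [-0.011  0.013 -1.   ] F [ 0.5  0.1 -0.3] T [ 0.03 -0.    0.02] gap 0.0424 q [-0.42  0.25 -0.12  1.22  0.01  2.55]
mag yaw 10.07 lens [ 628.2 -210.7  144.8]
t 12.75 tcp [ 0.5246 -0.2288  0.1279] xax [ 0.175 -0.985 -0.015] yax [-0.985 -0.175  0.008] zax [-0.011  0.013 -1.   ] F [ 0.5  0.1 -0.3] T [ 0.03 -0.    0.02] gap 0.0424 q [-0.42  0.25 -0.12  1.22  0.01  2.55]
shift cm [-0.25  0.17 -0.85]
x ang -79.94 world turn deg -0.06 spin rad 0.0011
```

View pics/r1.png

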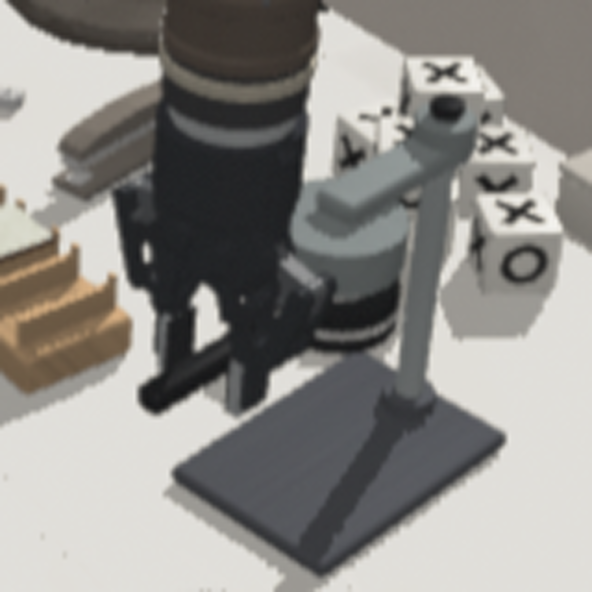

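```bash
python3 -m inch '0 0 -1 0 0.5;0 0 -3 0 0.5;0 0 -3 0 0.5;0 1 -3 0 0.5;-1 3 -2 0 0.5;-3 3 0 0 0.5;-3 3 0 0 0.5;-3 3 0 0 0.5;-3 2 0 0 0.5;0 0 0 0 0.5';python3 -c "
from h import *
st()
im=vision.capture('top');cv2.imwrite('pics/top1.png',im)
im=vision.capture('scene');cv2.imwrite('pics/scene1.png',im)"
```

```text
time: 13.8
tcp_pos: [0.3501, -0.1264, 0.2619]
ee_rot: [0.766, -0.643, -0.006, -0.003]
force: [0.8, 0.1, 0.7]
finger_gap: 0.0428
t 13.8 tcp [ 0.3501 -0.1264  0.2619] xax [ 0.173 -0.985 -0.012] yax [-0.985 -0.173  0.003] zax [-0.006  0.011 -1.   ] F [0.8 0.1 0.7] T [-0.02 -0.01  0.01] gap 0.0428 q [-0.35 -0.15 -0.25  1.49  0.01  2.61]
```

View pics/top1.png

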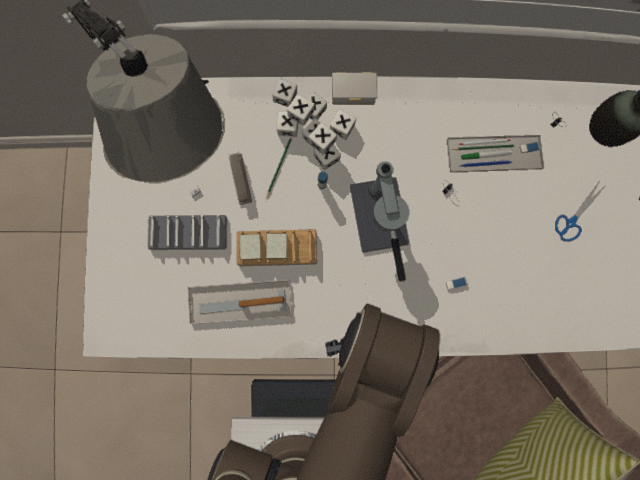

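View pics/scene1.png

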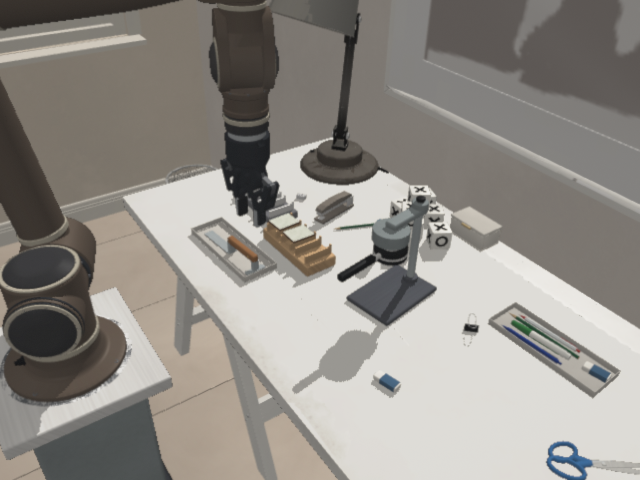

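Run:
```python
from h import *
t=cv2.imread('pics/top1.png');s=cv2.imread('pics/scene1.png')
def axis(im,box,th):
    x0,y0,x1,y1=box; V=im.max(2); m=np.zeros_like(V); m[y0:y1,x0:x1]=((V<th)*255).astype(np.uint8)[y0:y1,x0:x1]
    c=max(cv2.findContours(m,0,1)[0],key=cv2.contourArea); r=cv2.minAreaRect(c); b=cv2.boxPoints(r)
    e=sorted([(np.linalg.norm(b[i]-b[(i+1)%4]),(b[i]+b[(i+1)%4])/2) for i in range(4)],key=lambda q:q[0])[:2]
    return r,sorted([q[1].tolist() for q in e])
rt,et=axis(t,(388,238,412,285),45); rs,es=axis(s,(335,250,378,285),55); print(rt,et,rs,es)
# top: far end = larger row. scene: far end = smaller col
ft=max(et,key=lambda p:p[1]); nt=min(et,key=lambda p:p[1]); fs=min(es); ns=max(es)
for z in(.146,.15): 
    w=onz('top',[nt,ft],z); d=w[0]-w[1]; print(z,np.round(w,4),'yaw',np.degrees(np.arctan2(d[1],d[0])))
def tri(a,b):
    o1,D1=ray('top',[a]);o2,D2=ray('scene',[b]);A=np.c_[D1[0],-D2[0]];k=np.linalg.lstsq(A,o2-o1,rcond=None)[0];p,q=o1+k[0]*D1[0],o2+k[1]*D2[0];return (p+q)/2,np.linalg.norm(p-q)
print('far end',tri(ft,fs))
```

```text
((398.0961608886719, 258.98077392578125), (41.96885299682617, 8.040761947631836), 78.69007110595703) [[393.98077392578125, 238.4038543701172], [402.2115478515625, 279.55767822265625]] ((356.4287109375, 267.882568359375), (7.632031440734863, 41.3350830078125), 58.73626708984375) [[338.7623596191406, 278.60858154296875], [374.0950622558594, 257.15655517578125]]
0.146 [[ 0.5715 -0.2188  0.146 ]
 [ 0.4793 -0.2358  0.146 ]] yaw 10.453931524848983
0.15 [[ 0.571  -0.2182  0.15  ]
 [ 0.479  -0.2352  0.15  ]] yaw 10.453931524848972
far end (array([ 0.47915071, -0.23609234,  0.14322575]), np.float64(0.0006514448796312934))
```

Run:
```python
from h import *
import m2
g=m2.g
# stage ribs: bright peaks per row
rows=range(219,245); tr=[]
guess=[151.8,168.3,177.2,193.3,202.3,218.5]
for gx in guess:
    pts=[]
    for r in rows:
        s=g[r,int(gx)-4:int(gx)+6]; b=s-np.percentile(s,40); b[b<0]=0
        pts.append([int(gx)-4+(b*np.arange(10)).sum()/b.sum(),r])
    pts=np.array(pts); l=cv2.fitLine(pts.astype(np.float32),cv2.DIST_HUBER,0,.01,.01).ravel()
    res=np.abs((pts-l[2:])@[-l[1],l[0]]).mean()
    a=[l[2]+l[0]/l[1]*(r-l[3]) for r in(219,245)]
    w=onz('top',[[a[0],219],[a[1],245]],.04); d=w[0]-w[1]
    print(np.round(a,2),'res',res.round(2),'mid',np.round(w.mean(0)*1000,1),'yaw',np.degrees(np.arctan2(d[1],d[0])).round(2))
print('stage front/rear')
for (p,q,z) in (((150,249),(226,249),0),((150,216),(226,216),.022)):
    w=m2.W(m2.edge(p,q,4),z); d=w[1]-w[0]; print(np.round(w,1).tolist(),np.degrees(np.arctan2(d[1],d[0])).round(2)+90)
print('rack front/rear/left')
for (p,q,z) in (((238,265),(316,263),0),((238,231.5),(316,230),.03),((237,233),(238,264),0)):
    w=m2.W(m2.edge(p,q,4),z); d=w[1]-w[0]; print(np.round(w,1).tolist(),np.degrees(np.arctan2(d[1],d[0])).round(2)+90)
print('plates L: left,right,rear,front ; M')
for (p,q) in (((240.2,235),(241,258)),((260,235),(260.3,258)),((241,235),(260,234)),((241,258.7),(260,258.2)),((266.5,235),(266.2,257)),((286.2,234),(286.2,257)),((267,234),(286,233.7)),((267,258),(286,258))):
    w=m2.W(m2.edge(p,q,3,t0=.15,t1=.85),.055); d=w[1]-w[0]; print(np.round(w.mean(0),1).tolist(),np.degrees(np.arctan2(d[1],d[0])).round(2))
```

```text
[149.97 149.59] res 0.1 mid [599.9 362.3  40. ] yaw 1.6
[167.14 166.66] res 0.12 mid [600.  319.5  40. ] yaw 1.13
[176.26 175.87] res 0.08 mid [600.  296.6  40. ] yaw 1.21
[192.27 191.93] res 0.08 mid [600.2 256.9  40. ] yaw 1.09
[201.45 201.1 ] res 0.08 mid [600.2 234.3  40. ] yaw 0.95
[217.71 216.86] res 0.11 mid [600.3 195.   40. ] yaw -0.37
stage front/rear
  edge [150.  249.3] [226.  249.3] res 0.72
[[561.7, 371.4], [562.5, 178.7]] 0.23999999999999488
  edge [150.  215.2] [226.  214.4] res 0.38
[[644.6, 368.8], [646.7, 177.5]] 0.6400000000000006
rack front/rear/left
  edge [238.  265.9] [316.  264.3] res 0.14
[[521.4, 147.8], [526.1, -45.3]] 1.3900000000000006
  edge [238.1 233.1] [315.9 228.1] res 1.48
[[599.1, 145.4], [612.0, -44.6]] 3.8700000000000045
  edge [236.6 233. ] [236.7 264. ] res 1.35
[[603.6, 153.0], [526.0, 151.1]] -88.63999999999999
plates L: left,right,rear,front ; M
  edge [239.8 235. ] [239.7 258. ] res 0.07
[563.2, 137.6] -179.16
  edge [259.3 235. ] [260. 258.] res 0.06
[563.4, 89.8] -177.6
  edge [241.  234.5] [260.  234.4] res 0.17
[592.3, 112.3] -89.6
  edge [241.  258.6] [260. 258.] res 0.19
[535.0, 111.3] -87.97
  edge [267.1 235.1] [265.1 256.9] res 0.21
[564.7, 74.4] 175.51
  edge [285.8 234. ] [285.8 257. ] res 0.04
[566.0, 27.4] -179.55
  edge [267.  233.6] [286.  233.5] res 0.05
[594.6, 49.9] -89.52
  edge [267.  257.2] [286.  257.5] res 0.09
[537.5, 49.2] -90.58
```

Run:
```python
from h import *
im=cv2.imread('pics/top1.png')
cv2.imwrite('pics/stg.png',cv2.resize(im[208:258,142:232],None,fx=8,fy=8,interpolation=0))
cv2.imwrite('pics/rk.png',cv2.resize(im[222:272,232:322],None,fx=8,fy=8,interpolation=0))
```

```text
(no output)
```

View pics/stg.png

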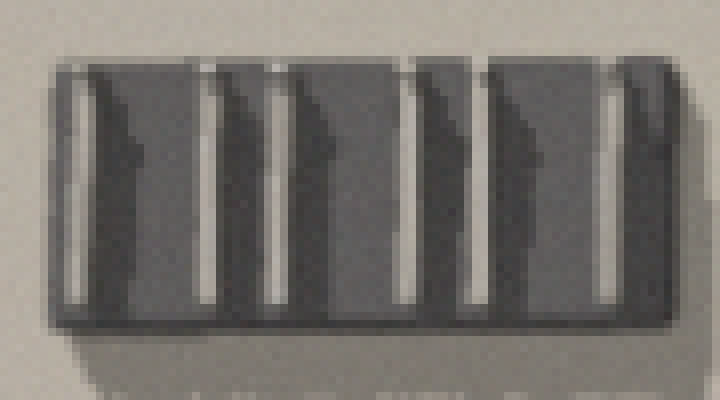

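View pics/rk.png

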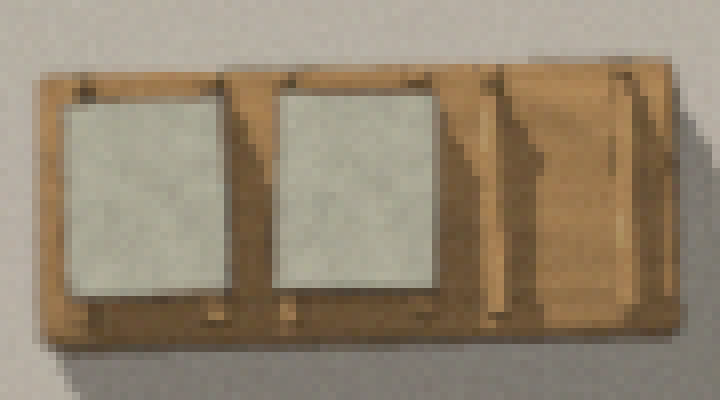

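```bash
python3 -m inch '0 0 0 -0.15 0.4;0 0 0 -0.15 0.4;0 0 0 -0.15 0.4;0 0 0 -0.15 0.4;0 0 0 -0.15 0.4;0 0 0 -0.15 0.4;0 0 0 -0.15 0.4;0 0 0 -0.15 0.4;0 0 0 -0.15 0.4;0 0 0 -0.15 0.4;0 0 0 -0.15 0.4;0 0 0 -0.15 0.4'
python3 -m inch '0 0 0 -0.15 0.4;0 0 0 -0.15 0.4;0 0 0 -0.15 0.4;0 0 0 -0.15 0.4;0 0 0 -0.15 0.4;0 0 0 -0.15 0.4;0 0 0 -0.15 0.4;0 0 0 -0.15 0.4;0 0 0 -0.15 0.4;0 0 0 -0.15 0.4;0 0 0 -0.15 0.4;0 0 0 -0.15 0.4'
python3 -c "
from h import *
go((.432,.0966,.12),186.5)"
```

```text
time: 15.1
tcp_pos: [0.3656, -0.1373, 0.2617]
ee_rot: [0.979, 0.202, -0.002, -0.005]
force: [0.2, 0.4, 0.7]
finger_gap: 0.0339
time: 16.3
tcp_pos: [0.3792, -0.1477, 0.2599]
ee_rot: [0.45, 0.893, 0.002, -0.006]
force: [-0.1, -0.0, 0.5]
finger_gap: 0.0343
t 16.3 tcp [ 0.3792 -0.1477  0.2599] xax [-0.594  0.804  0.013] yax [ 0.804  0.595 -0.002] zax [-0.009  0.009 -1.   ] F [-0.1 -0.   0.5] T [-0.02 -0.02  0.  ] gap 0.0343 q [-0.37 -0.09 -0.19  1.47  0.   -1.01]
shift cm [16.33 18.8  14.16]
x ang 126.48 world turn deg 60.02 spin rad -1.0475
```

```bash
python3 -m inch '0 0 0 -0.15 0.4;0 0 0 -0.15 0.4;0 0 0 -0.15 0.4;0 0 0 -0.15 0.4;0 0 0 -0.15 0.4;0 0 0 -0.15 0.4;0 0 0 -0.13 0.4;0 0 0 0 0.4'
python3 - <<'E'
from h import *
go((.432,.0966,.12),186.5)
im=vision.capture('top');cv2.imwrite('pics/top2.png',im)
hsv=cv2.cvtColor(im,cv2.COLOR_BGR2HSV);H,S,V=cv2.split(hsv)
def blob(m,b,z,n):
    o=np.zeros(m.shape,np.uint8);o[b[1]:b[3],b[0]:b[2]]=m[b[1]:b[3],b[0]:b[2]]*255
    c=max(cv2.findContours(o,0,1)[0],key=cv2.contourArea).reshape(-1,2).astype(float)
    r=cv2.minAreaRect((onz('top',c,z)[:,:2]*1000).astype(np.float32));print(n,np.round(r[0],1),np.round(r[1],1),round(r[2],1));return np.array(r[0])
a=blob((S>90)&(H<25),(190,288,292,318),.047,'handle')
b=blob((S<14)&(V>105)&(V<145),(190,290,242,318),.005,'blade')
d=b-a; print('yaw',np.degrees(np.arctan2(d[1],d[0])),'len',np.linalg.norm(d),'grip',a+11*d/np.linalg.norm(d))
E
```

```text
time: 17.1
tcp_pos: [0.3881, -0.1547, 0.2583]
ee_rot: [-0.051, 0.999, 0.005, -0.006]
force: [-0.2, -0.1, 0.5]
finger_gap: 0.034
t 17.1 tcp [ 0.3881 -0.1547  0.2583] xax [-0.995 -0.101  0.011] yax [-0.101  0.995  0.01 ] zax [-0.012  0.009 -1.   ] F [-0.2 -0.1  0.5] T [-0.02 -0.06 -0.02] gap 0.034 q [-0.38 -0.06 -0.18  1.47  0.   -2.05]
shift cm [-7.06 24.42 14.  ]
x ang -174.19 world turn deg 0.69 spin rad -0.0121
handle [433.1  85.7] [ 14.9 105.8] 6.4
blade [420.8 189.6] [ 23.4 101.6] 6.1
yaw 96.72303220772295 len 104.65522132749325 grip [431.77125132  96.61717042]
```

```bash
python3 -m inch '-1.2 4 1 -0.012 0.4;-1.2 4 2 0 0.4;-1.2 4 2 0 0.4;-1.2 4 2 0 0.4;-1.2 4 2 0 0.4;-1 4 1 0 0.4;0 0 0 0 0.4;0 0 0 0 0.4'
python3 -c "
from h import *
go((.432,.0966,.06),186.5)"
```

```text
time: 17.95
tcp_pos: [0.4409, 0.0974, 0.1553]
ee_rot: [-0.038, 0.999, 0.003, -0.005]
force: [0.4, -0.5, 0.1]
finger_gap: 0.0341
t 17.95 tcp [0.4409 0.0974 0.1553] xax [-0.997 -0.076  0.01 ] yax [-0.076  0.997  0.007] zax [-0.01   0.006 -1.   ] F [ 0.4 -0.5  0.1] T [-0.02 -0.    0.02] gap 0.0341 q [ 0.21  0.01 -0.33  1.24  0.01 -1.44]
shift cm [ 0.8  -0.08  9.54]
x ang -175.61 world turn deg 2.11 spin rad -0.0369
```

```bash
python3 -m inch '0.8 0 2 -0.037 0.4;0 0 3 0 0.4;0 0 3 0 0.4;0 0 1 0 0.4;0 0 0 0 0.4;0 0 0 0 0.4'
python3 -c "
from h import *
go((.432,.0966,.019),186.6)"
```

```text
time: 18.55
tcp_pos: [0.4359, 0.0928, 0.0668]
ee_rot: [-0.049, 0.999, 0.003, -0.002]
force: [0.5, -0.3, -0.6]
finger_gap: 0.034
t 18.55 tcp [0.4359 0.0928 0.0668] xax [-0.995 -0.099  0.004] yax [-0.098  0.995  0.006] zax [-0.004  0.006 -1.   ] F [ 0.5 -0.3 -0.6] T [ 0.01 -0.05 -0.03] gap 0.034 q [ 0.21  0.04 -0.51  1.03  0.01 -1.46]
shift cm [0.34 0.39 4.78]
x ang -174.35 world turn deg 0.95 spin rad -0.0165
```

```bash
python3 -m inch '0.35 0.4 0.8 -0.016 0.4;0 0 1 0 0.4;0 0 0 0 0.4;0 0 0 0 0.4'
python3 -c "
from h import *
go((.432,.0966,.019),186.6)"
```

```text
time: 18.95
tcp_pos: [0.4342, 0.0968, 0.0508]
ee_rot: [-0.057, 0.998, 0.003, 0.001]
force: [-0.3, 1.2, -0.8]
finger_gap: 0.0341
t 18.95 tcp [0.4342 0.0968 0.0508] xax [-0.993 -0.114 -0.002] yax [-0.114  0.993  0.007] zax [ 0.001  0.007 -1.   ] F [-0.3  1.2 -0.8] T [ 0.02 -0.03 -0.03] gap 0.0341 q [ 0.22  0.04 -0.54  0.99  0.01 -1.47]
shift cm [ 0.23 -0.02  3.17]
x ang -173.45 world turn deg 0.05 spin rad -0.0008
```

```bash
python3 -m inch '0.25 0 1 0 0.4;0 0 1 0 0.4;0 0 0.7 0 0.4;0 0 0 0 0.4;0 0 0 0 0.4'
python3 -c "
from h import *
go((.432,.0966,.019),186.6)"
```

```text
time: 19.45
tcp_pos: [0.4314, 0.0969, 0.0212]
ee_rot: [-0.057, 0.998, 0.003, 0.001]
force: [0.0, 0.4, 0.2]
finger_gap: 0.0341
t 19.45 tcp [0.4314 0.0969 0.0212] xax [-0.993 -0.115 -0.002] yax [-0.115  0.993  0.007] zax [ 0.001  0.007 -1.   ] F [0.  0.4 0.2] T [-0.03 -0.01 -0.04] gap 0.0341 q [ 0.22  0.06 -0.59  0.92  0.01 -1.47]
shift cm [-0.06 -0.04  0.22]
x ang -173.42 world turn deg 0.02 spin rad -0.0004
```

```bash
python3 -m inch '0 0 0.2 0 0.4;0 0 0 0 0;0 0 0 0 0;0 0 0 0 0;0 0 0 0 0;0 0 0 0 0;0 0 0 0 0' 110
python3 -c "
from h import *
go((.432,.0966,.12),186.6)"
```

```text
time: 20.15
tcp_pos: [0.4318, 0.097, 0.0196]
ee_rot: [-0.057, 0.998, 0.004, 0.001]
force: [-0.7, -0.1, -1.3]
finger_gap: 0.014
t 20.15 tcp [0.4318 0.097  0.0196] xax [-0.993 -0.115 -0.003] yax [-0.115  0.993  0.007] zax [ 0.002  0.007 -1.   ] F [-0.7 -0.1 -1.3] T [ 0.03  0.01 -0.01] gap 0.014 q [ 0.22  0.06 -0.59  0.92  0.01 -1.47]
shift cm [ -0.04   0.03 -10.04]
x ang -173.43 world turn deg 0.03 spin rad -0.0004
```

```bash
python3 -m inch '0 0 -1 0 0;0 0 -2 0 0;0 0 -3 0 0;0 0 -3 0 0;0 0 -2 0 0;0 0 -1 0 0;0 0 0 0.13 0;0 0 0 0.13 0;0 0 0 0.13 0;0 0 0 0.13 0;0 0 0 0.13 0;0 0 0 0.13 0'
python3 -m inch '0 0 0 0.13 0;0 0 0 0.13 0;0 0 0 0.13 0;0 0 0 0.13 0;0 0 0 0.13 0;0 0 0 0.13 0;0 0 0 0.13 0;0 0 0 0 0;0 0 0 0 0'
python3 -c "
from h import *
go((.432,.0966,.14),91.2)
cv2.imwrite('pics/p1.png',vision.capture('scene'));cv2.imwrite('pics/p1t.png',vision.capture('top'))"
```

```text
time: 21.35
tcp_pos: [0.43, 0.0957, 0.1479]
ee_rot: [0.341, 0.94, 0.003, -0.001]
force: [0.5, -0.4, -1.5]
finger_gap: 0.014
time: 22.25
tcp_pos: [0.4277, 0.0952, 0.1465]
ee_rot: [0.732, 0.681, 0.0, -0.003]
force: [0.0, 0.2, -1.0]
finger_gap: 0.0141
t 22.25 tcp [0.4277 0.0952 0.1465] xax [0.071 0.997 0.005] yax [ 0.997 -0.071 -0.004] zax [-0.004  0.006 -1.   ] F [ 0.   0.2 -1. ] T [-0.01 -0.02 -0.02] gap 0.0141 q [ 0.21 -0.02 -0.38  1.21  0.01  0.29]
shift cm [0.17 0.42 0.65]
x ang 85.92 world turn deg 5.28 spin rad -0.0922
```

View pics/p1.png

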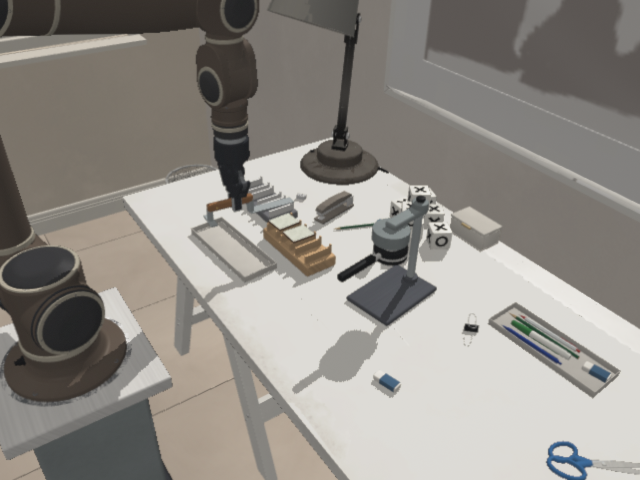

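View pics/p1t.png

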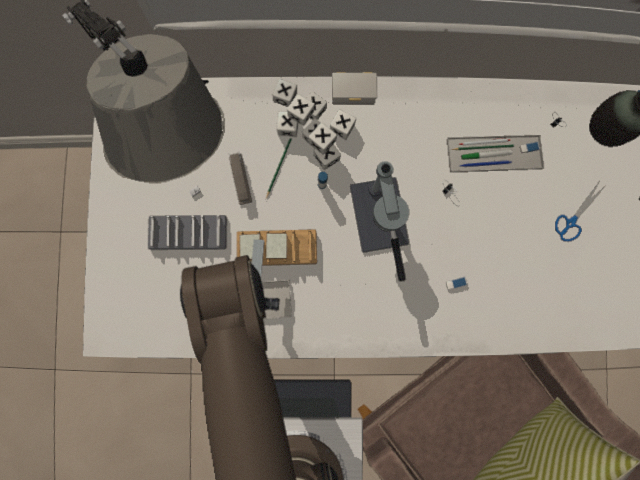

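```bash
python3 -m inch '0 -2 1 -0.09 0;0.5 -3 1 0 0;0.5 -2 1 0 0;0 0 1 0 0;0 0 0 0 0;0 0 0 0 0'
python3 -c "
from h import *
go((.357,.1093,.0556),91.2)"
```

```text
time: 22.95
tcp_pos: [0.3572, 0.1059, 0.1057]
ee_rot: [0.696, 0.718, 0.002, -0.003]
force: [0.5, 0.5, -0.3]
finger_gap: 0.0146
t 22.95 tcp [0.3572 0.1059 0.1057] xax [-0.03   1.     0.006] yax [ 1.     0.03  -0.001] zax [-0.001  0.006 -1.   ] F [ 0.5  0.5 -0.3] T [-0.01  0.02  0.02] gap 0.0146 q [ 0.28 -0.13 -0.57  1.13  0.01  0.25]
shift cm [ 0.31 -0.01  5.02]
x ang 91.71 world turn deg -0.51 spin rad 0.0089
```

```bash
python3 -m inch '0.3 0 1 0.009 0;0 0 2 0 0;0 0 1.5 0 0;0 0 0 0 0;0 0 0 0 0'
python3 -c "
from h import *
go((.357,.1093,.0556),91.2)
crop('top',180,200,150,120,5,'p2t.png');crop('scene',170,160,200,150,4,'p2s.png')"
```

```text
time: 23.45
tcp_pos: [0.3619, 0.1101, 0.0597]
ee_rot: [0.701, 0.713, 0.003, -0.002]
force: [-0.9, -0.7, -1.1]
finger_gap: 0.0137
t 23.45 tcp [0.3619 0.1101 0.0597] xax [-0.018  1.     0.007] yax [1.    0.018 0.002] zax [ 0.002  0.007 -1.   ] F [-0.9 -0.7 -1.1] T [-0.04 -0.01 -0.05] gap 0.0137 q [ 0.29 -0.09 -0.65  1.01  0.01  0.27]
shift cm [-0.07 -0.49  0.41]
x ang 91.03 world turn deg 0.17 spin rad -0.003
```

View pics/p2t.png

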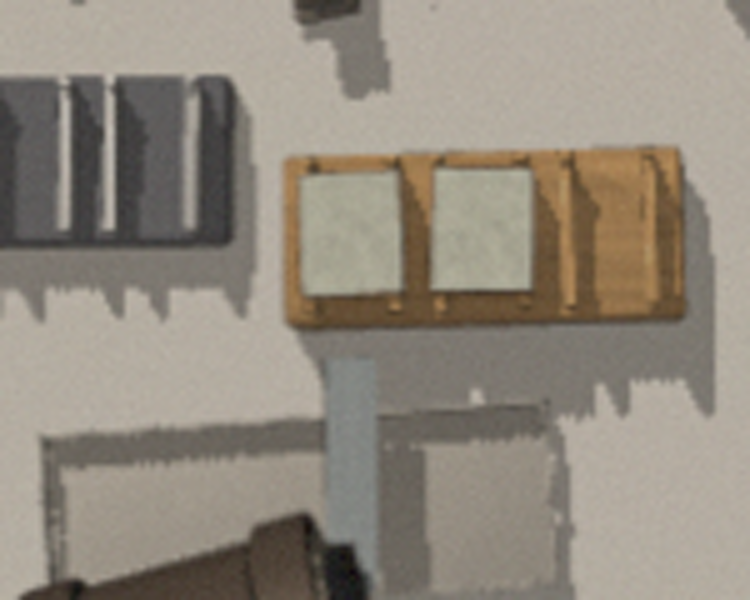

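View pics/p2s.png

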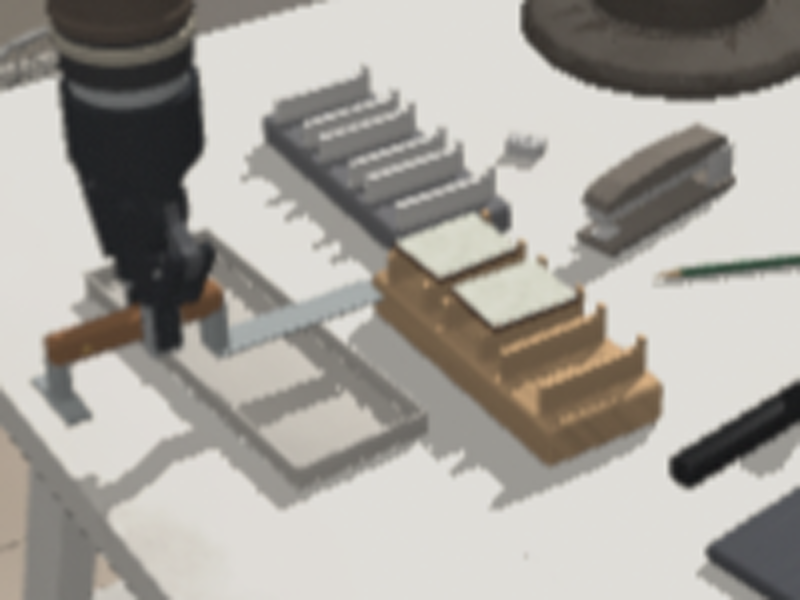

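Run:
```python
from h import *
im=vision.capture('top').astype(int)
cv2.imwrite('pics/q.png',cv2.resize(im[255:300,235:320].astype(np.uint8),None,fx=9,fy=9,interpolation=0))
s,R=st()
print('tip pred',s['tcp_pos']+R@np.array([0,.1446,.0161]))
for r in (276,280,285,290): print(r,im[r,240:262].mean(1).astype(int).tolist())
for c in ((243.4,261),(258.8,261),(268,261),(285,260),(294,261),(309.8,259)): print(c,onz('top',[c],.05)[0].round(4))
```

```text
t 23.6 tcp [0.362  0.1101 0.0603] xax [-0.018  1.     0.007] yax [1.    0.018 0.003] zax [ 0.003  0.007 -1.   ] F [ 0.4  0.5 -1. ] T [-0.06  0.01  0.  ] gap 0.0143 q [ 0.29 -0.09 -0.65  1.01  0.01  0.27]
tip pred [0.50665438 0.11285861 0.04468762]
276 [173, 175, 173, 169, 136, 114, 130, 131, 129, 132, 133, 131, 131, 131, 122, 118, 119, 117, 120, 119, 117, 120]
280 [171, 169, 171, 174, 150, 134, 132, 133, 132, 132, 132, 132, 133, 130, 125, 117, 117, 118, 118, 118, 117, 116]
285 [99, 95, 98, 95, 104, 122, 133, 133, 128, 134, 134, 130, 131, 130, 122, 106, 93, 97, 98, 96, 100, 98]
290 [125, 119, 124, 122, 120, 125, 132, 131, 127, 132, 131, 133, 132, 133, 124, 107, 98, 101, 100, 96, 102, 101]
(243.4, 261) [0.5289 0.1287 0.05  ]
(258.8, 261) [0.529  0.0918 0.05  ]
(268, 261) [0.5291 0.0698 0.05  ]
(285, 260) [0.5317 0.0292 0.05  ]
(294, 261) [0.5293 0.0077 0.05  ]
(309.8, 259) [ 0.5342 -0.03    0.05  ]
```

View pics/q.png

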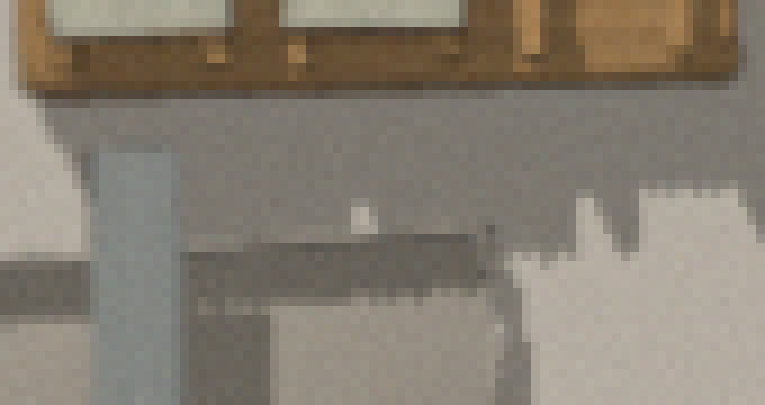

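```bash
python3 -m inch '-0.1 0 0.4 -0.003 0;0 0 0 0 0;0 1 0 0 0;0 1 0 0 0;0 1 0 0 0;0 0 0 0 0;0 0 0 0 0'
python3 -c "
from h import *
go((.4565,.1107,.0556),91.2)"
```

```text
time: 24.3
tcp_pos: [0.3971, 0.1102, 0.0579]
ee_rot: [0.7, 0.714, 0.006, -0.0]
force: [0.2, -0.3, -1.2]
finger_gap: 0.014
t 24.3 tcp [0.3971 0.1102 0.0579] xax [-0.021  1.     0.008] yax [1.    0.021 0.008] zax [ 0.007  0.008 -1.   ] F [ 0.2 -0.3 -1.2] T [ 0.03 -0.    0.04] gap 0.014 q [ 0.27 -0.03 -0.59  1.    0.01  0.25]
shift cm [-0.08  5.94  0.28]
x ang 91.2 world turn deg -0.0 spin rad 0.0001
```

```bash
python3 -m inch '-0.05 1 0.1 0 0;0 1 0.1 0 0;0 1 0 0 0;0 1 0 0 0;0 1 0 0 0;0 0.8 0 0 0;0 0 0 0 0;0 0 0 0 0'
python3 -c "
from h import *
go((.4565,.1107,.0556),91.2)"
```

```text
time: 25.1
tcp_pos: [0.4608, 0.1109, 0.0557]
ee_rot: [0.7, 0.714, 0.005, -0.0]
force: [-0.3, 0.1, -1.5]
finger_gap: 0.014
t 25.1 tcp [0.4608 0.1109 0.0557] xax [-0.021  1.     0.008] yax [1.    0.021 0.007] zax [ 0.007  0.008 -1.   ] F [-0.3  0.1 -1.5] T [-0.02  0.02  0.02] gap 0.014 q [ 0.23  0.09 -0.48  1.    0.01  0.21]
shift cm [-0.01 -0.43  0.  ]
x ang 91.19 world turn deg 0.01 spin rad -0.0001
```

```bash
python3 -m inch '0 0 -0.4 0 0;0 0 -0.4 0 0;0 0 -0.3 0 0;0 0 -0.3 0 0;0 0 -0.3 0 0;0 0 -0.3 0 0;0 0 -0.3 0 0;0 0 -0.4 0 0;0 0 0 0 0;0 0 0 0 0'
python3 -c "
from h import *
st()
crop('top',180,200,150,120,5,'p3t.png');crop('scene',170,160,200,150,4,'p3s.png')"
```

```text
time: 26.1
tcp_pos: [0.4591, 0.1107, 0.0856]
ee_rot: [0.7, 0.715, 0.005, -0.001]
force: [-0.5, 0.4, -1.2]
finger_gap: 0.0144
t 26.1 tcp [0.4591 0.1107 0.0856] xax [-0.021  1.     0.008] yax [1.    0.021 0.007] zax [ 0.006  0.008 -1.   ] F [-0.5  0.4 -1.2] T [-0.02  0.04 -0.01] gap 0.0144 q [ 0.23  0.06 -0.43  1.07  0.01  0.21]
```

View pics/p3t.png

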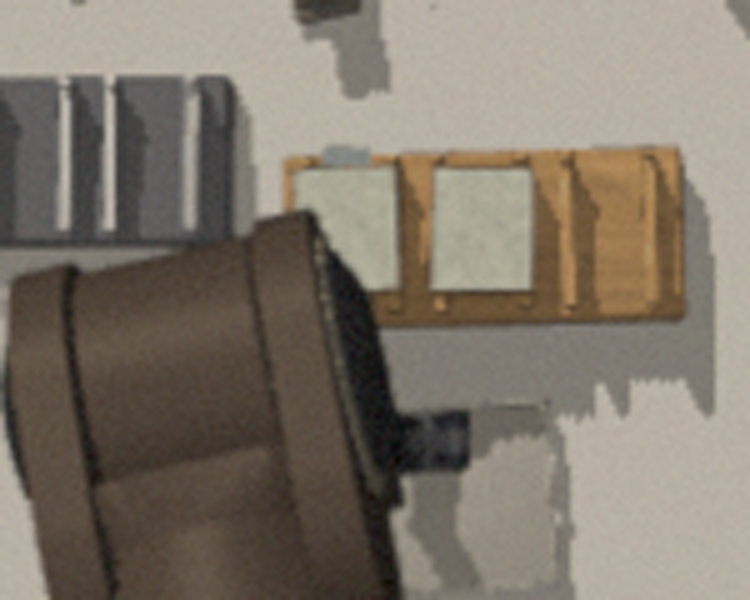

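View pics/p3s.png

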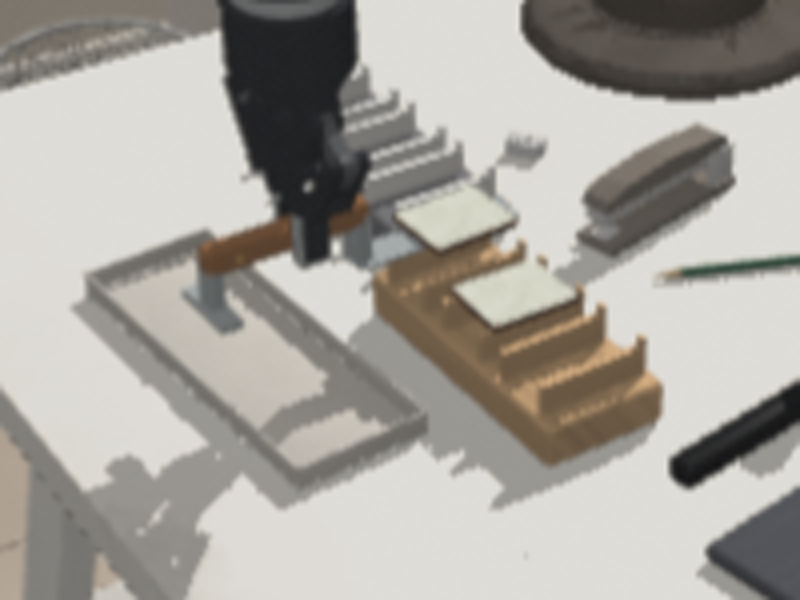

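```bash
cat > pm.py <<'E'
from h import *
import sys
# plate on blade: mask the plate in top view, region given, height = blade top+5mm
x0,y0,x1,y1=map(int,sys.argv[1:5]); 
im=vision.capture('top'); hsv=cv2.cvtColor(im,cv2.COLOR_BGR2HSV); H,S,V=cv2.split(hsv)
m=((S<60)&(S>20)&(V>130)&(H>22)).astype(np.uint8)*255; o=np.zeros_like(m); o[y0:y1,x0:x1]=m[y0:y1,x0:x1]
o=cv2.morphologyEx(o,cv2.MORPH_OPEN,np.ones((3,3)))
s,R=st(); z=float(sys.argv[5]) if len(sys.argv)>5 else s['tcp_pos'][2]-.0176+.008
c=max(cv2.findContours(o,0,1)[0],key=cv2.contourArea).reshape(-1,2).astype(float); print(cv2.boundingRect(c.astype(np.int32)))
w=onz('top',c,z); t=(w-s['tcp_pos'])@R
print('z',round(z,4),'world x',w[:,0].min().round(4),w[:,0].max().round(4),'y',w[:,1].min().round(4),w[:,1].max().round(4))
print('tool x',t[:,0].min().round(4),t[:,0].max().round(4),'tool y',t[:,1].min().round(4),t[:,1].max().round(4))
r=cv2.minAreaRect((w[:,:2]*1000).astype(np.float32)); print(np.round(r[0],1),np.round(r[1],1),round(r[2],1))
E
python3 pm.py 235 225 263 262
```

```text
t 26.25 tcp [0.459  0.1106 0.0854] xax [-0.021  1.     0.008] yax [1.    0.021 0.006] zax [ 0.006  0.008 -1.   ] F [ 0.5 -0.1 -1.4] T [ 0.01  0.06 -0.02] gap 0.014 q [ 0.23  0.06 -0.43  1.07  0.01  0.21]
(239, 234, 20, 24)
z 0.0758 world x 0.536 0.5905 y 0.0915 0.1372
tool x -0.0212 0.0238 tool y 0.0766 0.1317
[563.2 114.4] [54.9 45. ] 0.9
```

```bash
python3 -m inch '0 0 -0.3 0 0;0 0 -0.6 0 0;0 0 -0.6 0 0;0.3 0 -0.3 0 0;0.6 0.1 0 0 0;1 0.2 0 0 0;1.2 0.3 0 0 0;1.2 0.3 0 0 0;1.2 0.3 0 0 0;1.2 0.3 0 0 0;1.2 0.3 0 0 0;1.2 0.3 0 0 0'
python3 -m inch '1.2 0.3 0 0 0;1.2 0.3 0 0 0;1.2 0.3 0 0 0;1.2 0.2 0 0 0;1.2 0.2 0 0 0;1.2 0.2 0 0 0;0.9 0.1 0 0 0;0.5 0 0 0 0;0.2 0 0 0 0;0 0 0 0 0;0 0 0 0 0'
python3 -c "
from h import *
go((.499,.3357,.0856),90.7)"
```

```text
time: 27.45
tcp_pos: [0.4791, 0.2101, 0.1053]
ee_rot: [0.7, 0.715, 0.005, -0.001]
force: [0.4, 0.1, -1.5]
finger_gap: 0.0141
time: 28.55
tcp_pos: [0.4944, 0.3079, 0.1055]
ee_rot: [0.699, 0.715, 0.004, -0.001]
force: [-0.2, -0.2, -1.9]
finger_gap: 0.0142
t 28.55 tcp [0.4944 0.3079 0.1055] xax [-0.023  1.     0.008] yax [1.    0.023 0.005] zax [ 0.005  0.008 -1.   ] F [-0.2 -0.2 -1.9] T [ 0.03  0.08 -0.04] gap 0.0142 q [ 0.55  0.25 -0.16  1.15  0.    0.53]
shift cm [2.75 0.51 2.01]
x ang 91.32 world turn deg -0.62 spin rad 0.0108
```

```bash
python3 -m inch '0.4 0.1 0 0.01 0;0.6 0.1 0 0 0;0.7 0.1 0 0 0;0.6 0.1 0 0 0;0.4 0.1 0 0 0;0.1 0 0 0 0;0 0 0 0 0;0 0 0 0 0'
python3 -c "
from h import *
go((.499,.3357,.0856),90.7)
cv2.imwrite('pics/p4t.png',cv2.resize(vision.capture('top')[200:300,120:260],None,fx=5,fy=5,interpolation=2));cv2.imwrite('pics/p4s.png',cv2.resize(vision.capture('scene')[140:270,170:350],None,fx=4,fy=4,interpolation=2))"
```

```text
time: 29.35
tcp_pos: [0.4996, 0.3379, 0.1059]
ee_rot: [0.703, 0.711, 0.004, -0.001]
force: [-0.2, 0.2, -1.0]
finger_gap: 0.0142
t 29.35 tcp [0.4996 0.3379 0.1059] xax [-0.011  1.     0.008] yax [1.    0.011 0.005] zax [ 0.005  0.008 -1.   ] F [-0.2  0.2 -1. ] T [-0.02  0.03  0.02] gap 0.0142 q [ 0.59  0.29 -0.11  1.16  0.    0.58]
shift cm [-0.23 -0.07  2.03]
x ang 90.63 world turn deg 0.07 spin rad -0.0012
```

View pics/p4t.png

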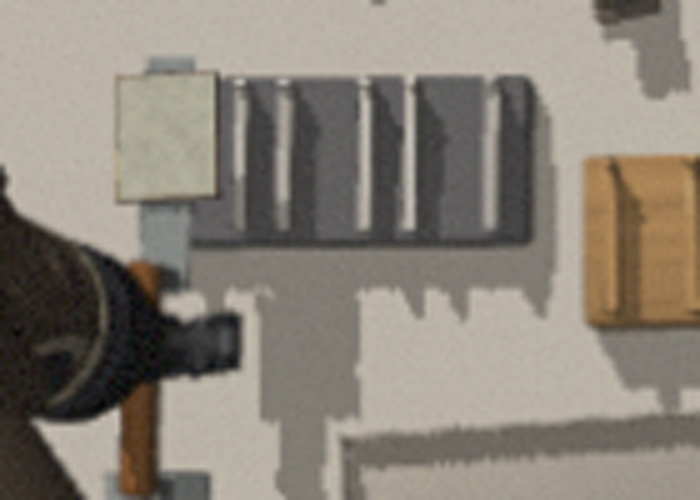

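View pics/p4s.png

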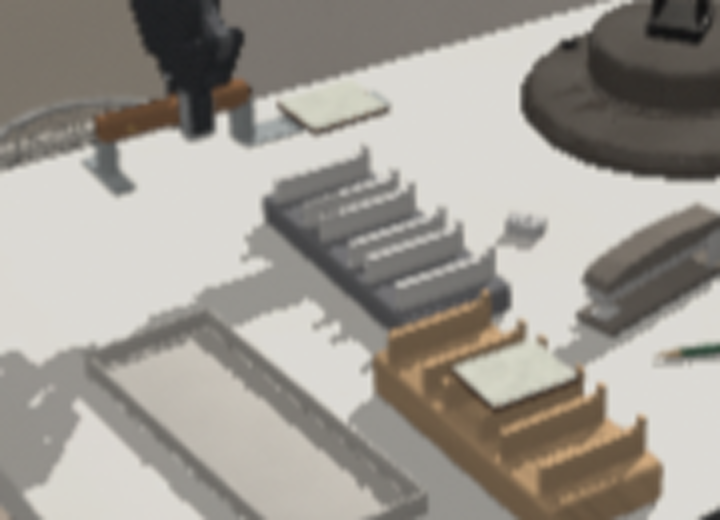

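```bash
python3 pm.py 140 208 166 244
```

```text
t 29.5 tcp [0.4996 0.3377 0.106 ] xax [-0.011  1.     0.008] yax [1.    0.011 0.005] zax [ 0.005  0.008 -1.   ] F [ 0.4  0.2 -1.7] T [ 0.05  0.05 -0.01] gap 0.0142 q [ 0.59  0.29 -0.11  1.16  0.    0.58]
(144, 215, 19, 25)
z 0.0964 world x 0.575 0.6322 y 0.3162 0.3618
tool x -0.0224 0.0226 tool y 0.0755 0.1326
[604.  338.9] [57.  43.5] 2.6
```

```bash
python3 -m inch '-0.1 0 0.3 0 0;0 0 0.6 0 0;0 0 0.8 0 0;0 0 0.8 0 0;0 0 0.8 0 0;0 0 0.5 0 0;0 0 0 0 0;0 0 0 0 0'
python3 pm.py 140 208 168 248
python3 -c "
from h import *
go((.4992,.3367,.0645),90.7)
cv2.imwrite('pics/p5t.png',cv2.resize(vision.capture('top')[200:300,120:260],None,fx=5,fy=5,interpolation=2))"
```

```text
time: 30.3
tcp_pos: [0.4991, 0.3359, 0.0632]
ee_rot: [0.704, 0.711, 0.003, -0.001]
force: [-0.1, 0.8, -2.1]
finger_gap: 0.0143
t 30.35 tcp [0.4991 0.3359 0.0633] xax [-0.01   1.     0.006] yax [1.    0.01  0.003] zax [ 0.003  0.006 -1.   ] F [ 0.4  0.3 -2.2] T [-0.06  0.07 -0.05] gap 0.0146 q [ 0.59  0.31 -0.18  1.07  0.    0.58]
(149, 218, 19, 24)
z 0.0537 world x 0.5758 0.6322 y 0.3152 0.3615
tool x -0.0216 0.0243 tool y 0.0767 0.133
[603.5 338.3] [56.6 44.7] 2.3
t 30.35 tcp [0.4991 0.3359 0.0633] xax [-0.01   1.     0.006] yax [1.    0.01  0.003] zax [ 0.003  0.006 -1.   ] F [ 0.4  0.3 -2.2] T [-0.06  0.07 -0.05] gap 0.0146 q [ 0.59  0.31 -0.18  1.07  0.    0.58]
shift cm [ 0.08  0.01 -0.12]
x ang 90.58 world turn deg 0.12 spin rad -0.0022
```

View pics/p5t.png

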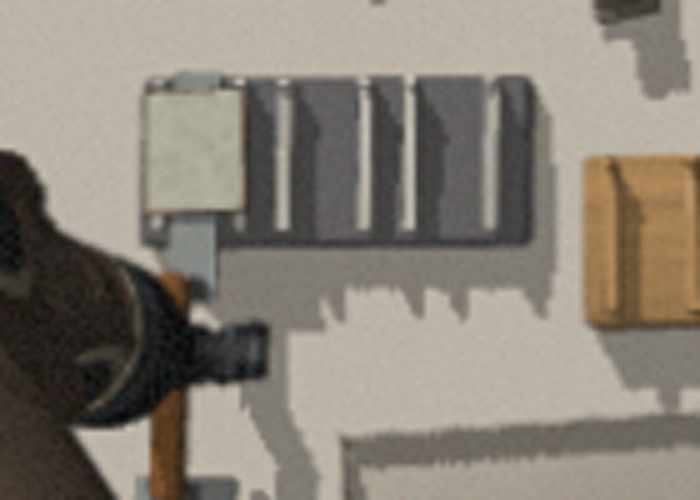

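```bash
python3 -m inch '0 0 0.3 0 0;0 0 0.3 0 0;0 0 0.2 0 0;0 0 0.2 0 0;0 0 0.2 0 0;0 0 0.2 0 0;0 0 0.2 0 0;0 0 0 0 0;0 0 0 0 0'
python3 pm.py 140 208 168 252 .045
```

```text
time: 31.3
tcp_pos: [0.5002, 0.3367, 0.0476]
ee_rot: [0.704, 0.711, 0.005, -0.001]
force: [0.2, -0.5, -0.7]
finger_gap: 0.0139
t 31.35 tcp [0.5002 0.3367 0.0476] xax [-0.01   1.     0.008] yax [1.    0.01  0.006] zax [ 0.006  0.008 -1.   ] F [ 0.7  0.5 -1.5] T [-0. -0. -0.] gap 0.0141 q [ 0.59  0.32 -0.2   1.04  0.    0.58]
(150, 219, 18, 23)
z 0.045 world x 0.5769 0.6312 y 0.3171 0.3617
tool x -0.0204 0.0237 tool y 0.0767 0.1312
[604.1 339.4] [55.8 42.5] 2.2
```

```bash
python3 -m inch '0 -0.5 0 0 0;0 -1 0 0 0;0 -1.5 0 0 0;0 -1.5 0 0 0;0 -1.5 0 0 0;0 -1.5 0 0 0;0 -1.5 0 0 0;0 -1.5 0 0 0;0 -1.5 0 0 0;0 0 0 0 0;0 0 0 0 0'
python3 pm.py 140 208 168 252 .045
python3 -c "
from h import *
cv2.imwrite('pics/p6t.png',cv2.resize(vision.capture('top')[200:300,120:260],None,fx=5,fy=5,interpolation=2))
go((.358,.047,.0556),91.2)"
```

```text
time: 32.45
tcp_pos: [0.3688, 0.3351, 0.0475]
ee_rot: [0.703, 0.711, 0.005, -0.001]
force: [0.3, -0.4, -1.2]
finger_gap: 0.0142
t 32.5 tcp [0.3689 0.335  0.0474] xax [-0.011  1.     0.009] yax [1.    0.011 0.006] zax [ 0.006  0.009 -1.   ] F [-0.5 -0.9 -1. ] T [-0.01  0.01  0.05] gap 0.014 q [ 0.74  0.14 -0.44  0.98  0.    0.72]
(150, 219, 18, 23)
z 0.045 world x 0.5769 0.6312 y 0.3173 0.3617
tool x -0.0201 0.0237 tool y 0.208 0.2626
[604.2 339.4] [55.7 42.5] 2.2
t 32.55 tcp [0.3692 0.335  0.0473] xax [-0.011  1.     0.009] yax [1.    0.011 0.006] zax [ 0.006  0.009 -1.   ] F [ 0.1  0.1 -1.1] T [ 0.02 -0.07 -0.02] gap 0.0142 q [ 0.74  0.14 -0.44  0.98  0.    0.72]
shift cm [-28.78  -1.44  -1.09]
x ang 90.63 world turn deg 0.57 spin rad -0.0099
```

View pics/p6t.png

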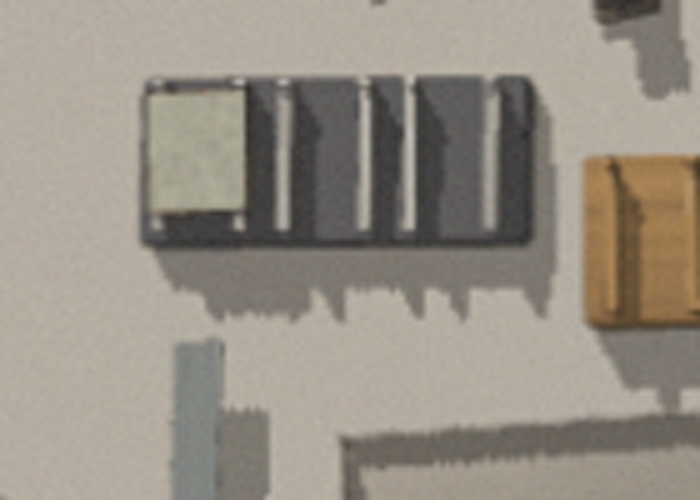

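```bash
python3 -m inch '0 -0.3 -1 -0.01 0;-1 -0.3 -1 0 0;-2 -0.3 -1 0 0;-3 -0.2 0 0 0;-3 0 0 0 0;-3 0 0 0 0;-3 0 0 0 0;-3 0 0 0 0;-3 0 0 0 0;-3 0 0 0 0;-2 0 0 0 0;-1 0 0 0 0'
python3 -m inch '0 0 0 0 0;0 0 0 0 0'
python3 -c "
from h import *
go((.358,.0466,.0556),91.2)"
```

```text
time: 33.75
tcp_pos: [0.366, 0.0519, 0.086]
ee_rot: [0.7, 0.714, 0.01, 0.003]
force: [-0.9, 0.5, -1.1]
finger_gap: 0.0141
time: 33.95
tcp_pos: [0.3661, 0.05, 0.0875]
ee_rot: [0.702, 0.713, 0.011, 0.003]
force: [0.3, -0.3, -1.5]
finger_gap: 0.0144
t 33.95 tcp [0.3661 0.05   0.0875] xax [-0.016  1.     0.01 ] yax [1.    0.016 0.02 ] zax [ 0.019  0.01  -1.   ] F [ 0.3 -0.3 -1.5] T [ 0.02  0.01 -0.  ] gap 0.0144 q [ 0.13 -0.14 -0.63  1.07  0.01  0.11]
shift cm [-0.36 -0.88  3.17]
x ang 90.9 world turn deg 0.3 spin rad -0.0052
```

```bash
python3 -m inch '-0.35 -0.5 1 -0.005 0;0 -0.4 1 0 0;0 0 0.8 0 0;0 0 0 0 0;0 0 0 0 0'
python3 -c "
from h import *
go((.358,.0466,.0556),91.2)
crop('top',180,200,150,120,5,'s2t.png')"
```

```text
time: 34.45
tcp_pos: [0.356, 0.048, 0.0564]
ee_rot: [0.698, 0.716, 0.01, 0.003]
force: [-1.1, 0.6, -1.1]
finger_gap: 0.0143
t 34.45 tcp [0.356  0.048  0.0564] xax [-0.025  1.     0.01 ] yax [1.    0.025 0.018] zax [ 0.018  0.011 -1.   ] F [-1.1  0.6 -1.1] T [-0.06 -0.02 -0.01] gap 0.0143 q [ 0.13 -0.14 -0.7   1.    0.01  0.1 ]
shift cm [-0.14  0.2   0.08]
x ang 91.42 world turn deg -0.22 spin rad 0.0038
```

View pics/s2t.png

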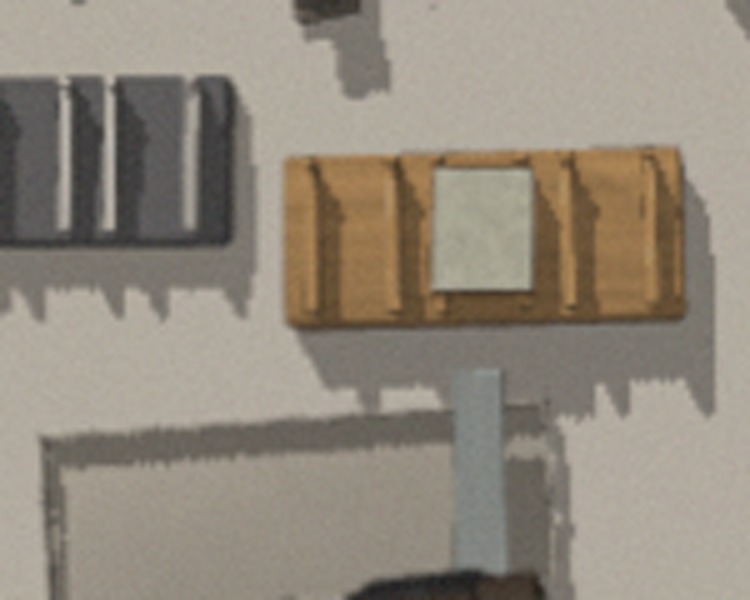

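```bash
python3 -m inch '-0.14 0.3 0.1 0.004 0;0 1 0 0 0;0 1 0 0 0;0 1 0 0 0;0 1 0 0 0;0 0.5 0 0 0;0 0 0 0 0;0 0 0 0 0'
python3 -c "
from h import *
go((.461,.0488,.0556),91.2)"
```

```text
time: 35.3
tcp_pos: [0.4109, 0.0478, 0.057]
ee_rot: [0.7, 0.714, 0.011, 0.003]
force: [0.8, -0.4, -1.2]
finger_gap: 0.0143
t 35.3 tcp [0.4109 0.0478 0.057 ] xax [-0.02   1.     0.011] yax [1.   0.02 0.02] zax [ 0.02   0.011 -1.   ] F [ 0.8 -0.4 -1.2] T [0.04 0.01 0.  ] gap 0.0143 q [ 0.11 -0.04 -0.6   0.99  0.01  0.09]
shift cm [-0.01  5.    0.25]
x ang 91.17 world turn deg 0.03 spin rad -0.0005
```

```bash
python3 -m inch '0 0.8 0.1 0 0;0 1 0.1 0 0;0 1 0.1 0 0;0 1 0 0 0;0 0.8 0 0 0;0 0 0 0 0;0 0 0 0 0'
python3 -c "
from h import *
go((.461,.0488,.0556),91.2)"
```

```text
time: 36.0
tcp_pos: [0.4611, 0.0489, 0.0545]
ee_rot: [0.7, 0.714, 0.011, 0.003]
force: [-0.6, 0.2, -1.8]
finger_gap: 0.0144
t 36.0 tcp [0.4611 0.0489 0.0545] xax [-0.021  1.     0.011] yax [1.   0.02 0.02] zax [ 0.02   0.011 -1.   ] F [-0.6  0.2 -1.8] T [-0.02 -0.01  0.03] gap 0.0144 q [ 0.1   0.06 -0.51  0.98  0.01  0.08]
shift cm [-0.01 -0.01 -0.11]
x ang 91.18 world turn deg 0.02 spin rad -0.0004
```

Lift.

```bash
python3 -m inch '0 0 -0.4 0 0;0 0 -0.4 0 0;0 0 -0.3 0 0;0 0 -0.3 0 0;0 0 -0.3 0 0;0 0 -0.3 0 0;0 0 -0.3 0 0;0 0 -0.4 0 0;0 0 -0.5 0 0;0 0 -0.5 0 0;0 0 0 0 0;0 0 0 0 0'
python3 pm.py 262 222 295 262
python3 -c "
from h import *
crop('top',180,200,150,120,5,'s3t.png');crop('scene',170,160,200,150,4,'s3s.png')"
```

```text
time: 37.2
tcp_pos: [0.4591, 0.0484, 0.0955]
ee_rot: [0.7, 0.714, 0.011, 0.003]
force: [-0.5, -0.6, -1.4]
finger_gap: 0.0143
t 37.25 tcp [0.4592 0.0484 0.0955] xax [-0.021  1.     0.011] yax [1.   0.02 0.02] zax [ 0.02   0.011 -1.   ] F [ 0.3  0.1 -0.9] T [-0.01  0.02 -0.02] gap 0.0142 q [ 0.1   0.03 -0.45  1.07  0.01  0.08]
(266, 233, 20, 19)
z 0.0859 world x 0.5491 0.5916 y 0.0278 0.0724
tool x -0.0231 0.0216 tool y 0.0899 0.1326
[570.4  50.1] [42.4 44.5] 0.2
```

View pics/s3t.png

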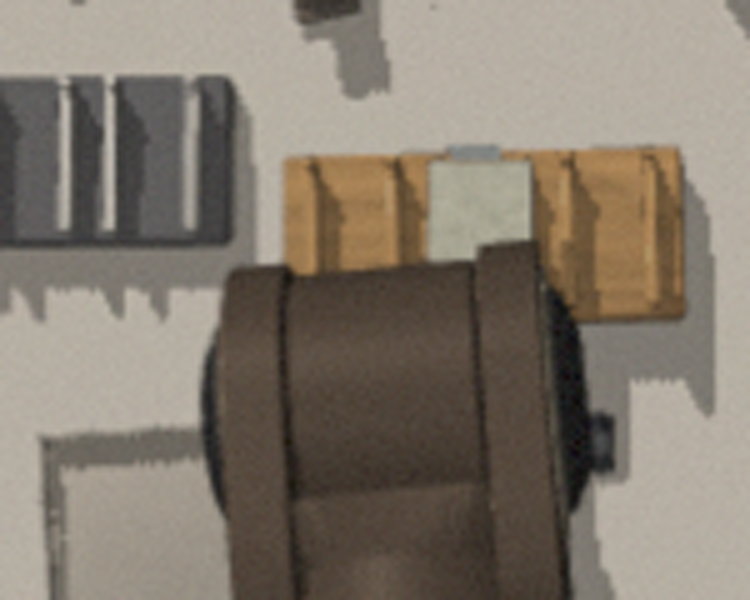

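View pics/s3s.png

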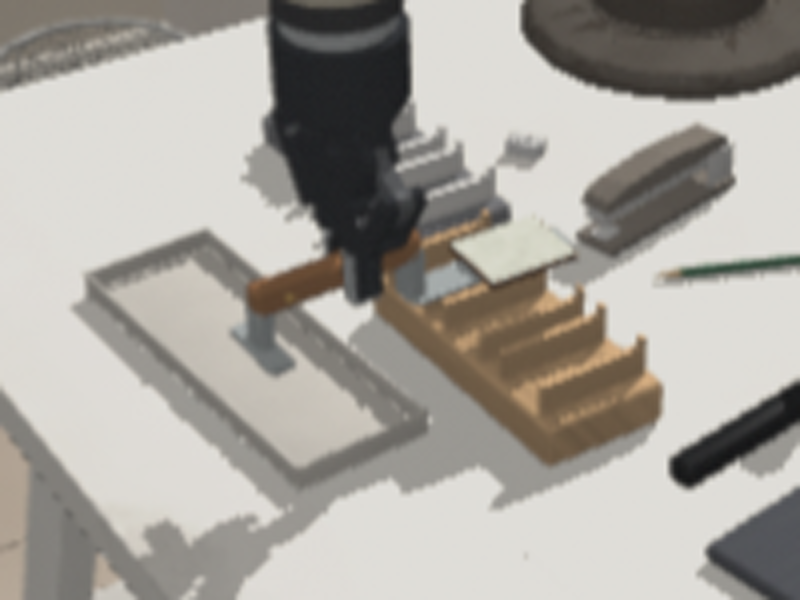

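```bash
python3 -m inch '0 0 -0.3 0 0;0.3 0 -0.6 0 0;0.6 0.1 -0.3 0 0;1 0.2 0 0 0;1.2 0.3 0 0 0;1.2 0.3 0 0 0;1.2 0.3 0 0 0;1.2 0.3 0 0 0;1.2 0.3 0 0 0;1.2 0.3 0 0 0;1.2 0.3 0 0 0;1.2 0.3 0 0 0'
python3 -m inch '1.2 0.3 0 0 0;1.2 0.3 0 0 0;1.2 0.3 0 0 0;1.2 0.3 0 0 0;1.2 0.3 0 0 0;1.2 0.2 0 0 0;1 0.1 0 0 0;0.8 0 0 0 0;0.4 0 0 0 0;0 0 0 0 0;0 0 0 0 0'
python3 -c "
from h import *
go((.5002,.275,.105),90.7)"
```

```text
time: 38.55
tcp_pos: [0.4849, 0.1744, 0.1094]
ee_rot: [0.7, 0.714, 0.011, 0.003]
force: [-0.0, 0.3, -2.3]
finger_gap: 0.0145
time: 39.65
tcp_pos: [0.5023, 0.2788, 0.1103]
ee_rot: [0.699, 0.715, 0.01, 0.003]
force: [0.2, -0.5, -1.6]
finger_gap: 0.0141
t 39.65 tcp [0.5023 0.2788 0.1103] xax [-0.023  1.     0.01 ] yax [1.    0.022 0.018] zax [ 0.018  0.011 -1.   ] F [ 0.2 -0.5 -1.6] T [-0.03  0.06  0.04] gap 0.0141 q [ 0.51  0.23 -0.18  1.14  0.    0.48]
shift cm [-0.38 -0.23  0.52]
x ang 91.29 world turn deg -0.59 spin rad 0.0103
```

```bash
python3 -m inch '-0.2 -0.1 0.3 0.01 0;-0.2 -0.1 0.6 0 0;0 0 0.8 0 0;0 0 0.8 0 0;0 0 0.8 0 0;0 0 0.8 0 0;0 0 0.5 0 0;0 0 0 0 0;0 0 0 0 0'
python3 pm.py 168 208 198 252
python3 -c "
from h import *
go((.5002,.275,.0645),90.7)
cv2.imwrite('pics/s5t.png',cv2.resize(vision.capture('top')[200:300,120:260],None,fx=5,fy=5,interpolation=2))"
```

```text
time: 40.55
tcp_pos: [0.5003, 0.2728, 0.0589]
ee_rot: [0.704, 0.71, 0.009, 0.002]
force: [-0.3, -0.2, -1.2]
finger_gap: 0.0141
t 40.6 tcp [0.5003 0.2729 0.059 ] xax [-0.009  1.     0.009] yax [1.    0.009 0.016] zax [ 0.016  0.009 -1.   ] F [-0.7 -0.6 -2.5] T [-0.01  0.03 -0.04] gap 0.0142 q [ 0.5   0.25 -0.27  1.03  0.    0.49]
(175, 218, 20, 23)
z 0.0494 world x 0.579 0.633 y 0.2506 0.2975
tool x -0.0234 0.0235 tool y 0.0785 0.1327
[606.1 274. ] [53.9 46.9] 0.2
t 40.6 tcp [0.5003 0.2729 0.059 ] xax [-0.009  1.     0.009] yax [1.    0.009 0.016] zax [ 0.016  0.009 -1.   ] F [-0.7 -0.6 -2.5] T [-0.01  0.03 -0.04] gap 0.0142 q [ 0.5   0.25 -0.27  1.03  0.    0.49]
shift cm [ 0.22  0.   -0.55]
x ang 90.54 world turn deg 0.16 spin rad -0.0029
```

View pics/s5t.png

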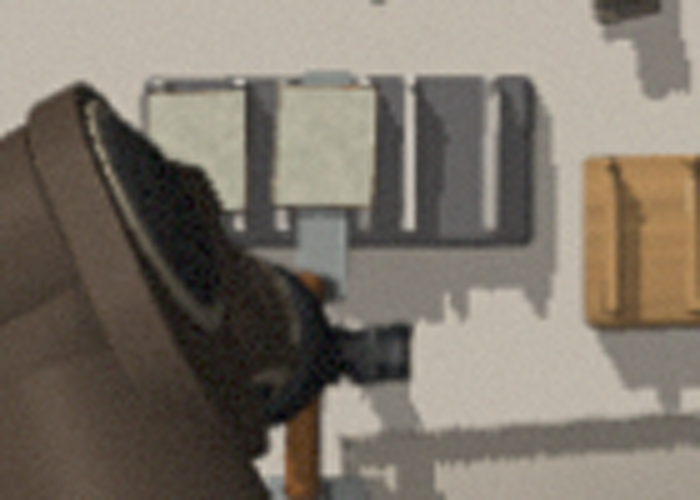

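```bash
python3 -m inch '0.1 -0.1 0 -0.012 0;0 0 0 0 0;0 0 0 0 0'
python3 pm.py 168 208 198 252
python3 -c "
from h import *
im=vision.capture('top')
cv2.imwrite('pics/s6t.png',cv2.resize(im[205:255,140:230],None,fx=8,fy=8,interpolation=0))"
```

```text
time: 40.95
tcp_pos: [0.4999, 0.2744, 0.0603]
ee_rot: [0.699, 0.715, 0.01, 0.003]
force: [-0.8, 0.2, -1.3]
finger_gap: 0.0147
t 41.0 tcp [0.4999 0.2744 0.0603] xax [-0.023  1.     0.01 ] yax [1.    0.022 0.018] zax [ 0.018  0.01  -1.   ] F [ 0.5  0.6 -2.2] T [ 0.02 -0.02 -0.01] gap 0.0139 q [ 0.5   0.25 -0.27  1.03  0.    0.48]
(174, 218, 19, 23)
z 0.0507 world x 0.5789 0.6328 y 0.2543 0.2988
tool x -0.022 0.0223 tool y 0.0785 0.1332
[605.9 276.6] [53.9 44.5] 0.2
```

View pics/s6t.png

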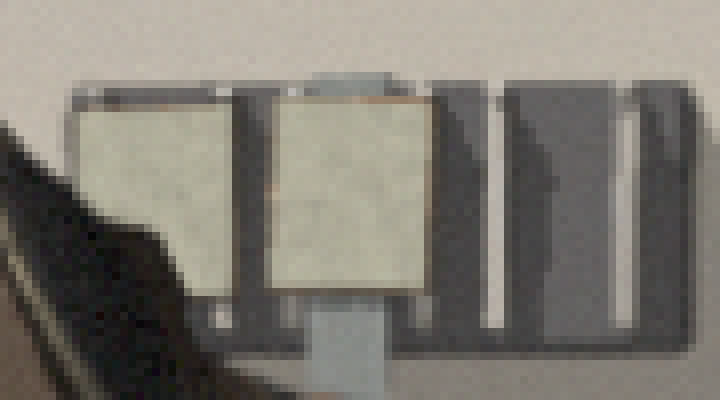

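```bash
python3 -m inch '0 0 0.2 0 0;0 0 0.2 0 0;0 0 0.2 0 0;0 0 0.2 0 0;0 0 0.2 0 0;0 0 0.2 0 0;0 0 0.1 0 0;0 0 0 0 0;0 0 0 0 0'
python3 pm.py 168 208 198 252 .045
```

```text
time: 41.95
tcp_pos: [0.5001, 0.2744, 0.0459]
ee_rot: [0.699, 0.715, 0.01, 0.003]
force: [0.2, 0.5, -1.8]
finger_gap: 0.0142
t 42.0 tcp [0.5002 0.2744 0.0459] xax [-0.022  1.     0.01 ] yax [1.    0.022 0.018] zax [ 0.018  0.01  -1.   ] F [-0.1  0.6 -1.7] T [ 0.04 -0.02 -0.03] gap 0.014 q [ 0.5   0.26 -0.29  1.    0.    0.48]
(175, 218, 19, 23)
z 0.045 world x 0.5796 0.6338 y 0.2537 0.2989
tool x -0.023 0.0217 tool y 0.0793 0.134
[606.7 276.3] [54.1 45.1] 0.2
```

```bash
python3 -m inch '0 -0.5 0 0 0;0 -1 -0.02 0 0;0 -1.5 -0.02 0 0;0 -1.5 -0.02 0 0;0 -1.5 -0.02 0 0;0 -1.5 -0.02 0 0;0 -1.5 -0.02 0 0;0 -1.5 -0.02 0 0;0 -1.5 -0.02 0 0;0 0 0 0 0;0 0 0 0 0'
python3 pm.py 168 208 198 252 .045
python3 -c "
from h import *
cv2.imwrite('pics/s7t.png',cv2.resize(vision.capture('top')[205:255,140:230],None,fx=8,fy=8,interpolation=0))
cv2.imwrite('pics/s7s.png',cv2.resize(vision.capture('scene')[140:270,170:350],None,fx=4,fy=4,interpolation=2))"
```

```text
time: 43.1
tcp_pos: [0.3694, 0.2711, 0.0458]
ee_rot: [0.699, 0.715, 0.01, 0.003]
force: [0.6, 0.0, -1.3]
finger_gap: 0.0143
t 43.15 tcp [0.3694 0.271  0.0457] xax [-0.023  1.     0.011] yax [1.    0.023 0.018] zax [ 0.018  0.011 -1.   ] F [-0.6 -0.1 -1.3] T [ 0.01 -0.04 -0.02] gap 0.0143 q [ 0.63  0.06 -0.53  0.96 -0.    0.61]
(175, 218, 19, 23)
z 0.045 world x 0.5796 0.6338 y 0.2539 0.2987
tool x -0.0226 0.022 tool y 0.2099 0.2648
[606.7 276.3] [54.1 44.8] 0.2
```

View pics/s7t.png

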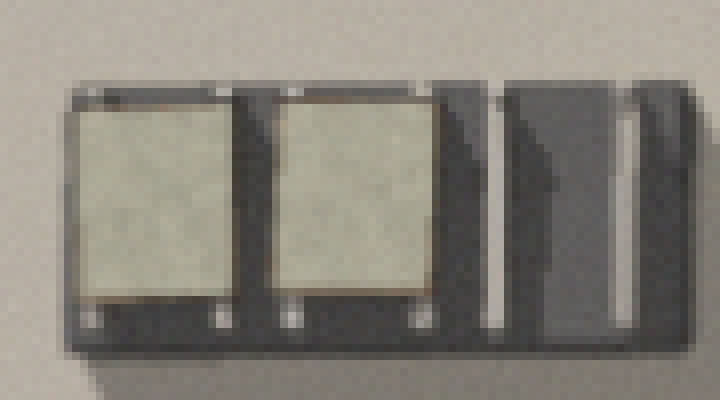

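View pics/s7s.png

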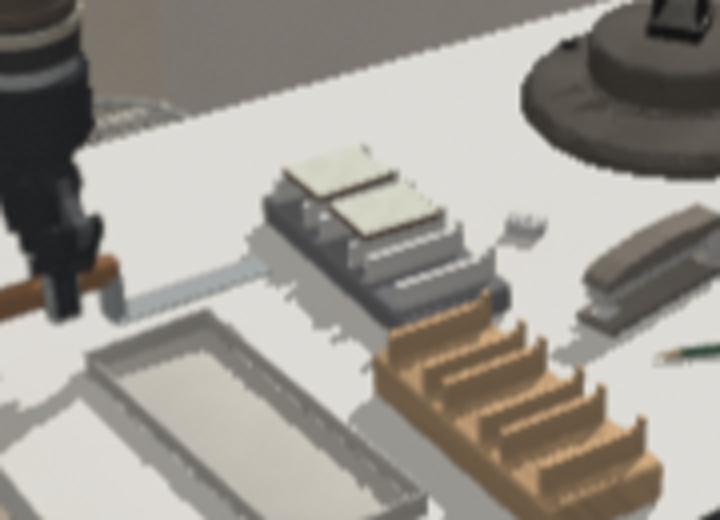

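```bash
python3 -m inch '0 -1 -1 0 0;0 -1 -3 0 0;0 0 -3 0 0;0 0 -2 0 0;-2 0 0 0 0;-3 0.5 0 0 0;-3 0.5 0 0 0;-3 0.5 0 0 0;-3 1 0 0 0;-2 1 0 0 0;-1.5 1 0 0 0;0 0 0 0 0'
python3 -m inch '0 0 0 -0.14 0;0 0 0 -0.14 0;0 0 0 -0.14 0;0 0 0 -0.14 0;0 0 0 -0.14 0;0 0 0 -0.14 0;0 0 0 -0.14 0;0 0 0 -0.14 0;0 0 0 -0.14 0;0 0 0 -0.14 0;0 0 0 -0.14 0;0 0 0 -0.1 0'
python3 -c "
from h import *
go((.4318,.097,.07),186.6)"
```

```text
time: 44.45
tcp_pos: [0.3963, 0.09, 0.1456]
ee_rot: [0.7, 0.714, 0.012, 0.003]
force: [0.9, -0.5, -0.4]
finger_gap: 0.0145
time: 45.65
tcp_pos: [0.3899, 0.0969, 0.1508]
ee_rot: [-0.079, 0.997, 0.008, 0.011]
force: [-0.7, 0.3, -0.9]
finger_gap: 0.0144
t 45.65 tcp [0.3899 0.0969 0.1508] xax [-0.987 -0.157 -0.022] yax [-0.157  0.987  0.015] zax [ 0.02   0.018 -1.   ] F [-0.7  0.3 -0.9] T [-0.02  0.02  0.02] gap 0.0144 q [ 0.23 -0.11 -0.46  1.2   0.01 -1.49]
shift cm [-3.96 -0.77  8.16]
x ang -170.96 world turn deg -2.44 spin rad 0.0426
```

```bash
python3 -m inch '-1 -0.2 1 0.04 0;-1 -0.2 2 0 0;-1 -0.2 2 0 0;-0.9 -0.1 2 0 0;0 0 1 0 0;0 0 0 0 0;0 0 0 0 0'
python3 -c "
from h import *
go((.4318,.097,.03),186.6)
crop('top',180,250,120,90,6,'t1.png')"
```

```text
time: 46.35
tcp_pos: [0.433, 0.0995, 0.0684]
ee_rot: [-0.048, 0.999, 0.01, 0.011]
force: [-0.9, -0.0, -0.6]
finger_gap: 0.0143
t 46.35 tcp [0.433  0.0995 0.0684] xax [-0.995 -0.096 -0.022] yax [-0.097  0.995  0.018] zax [ 0.021  0.02  -1.   ] F [-0.9 -0.  -0.6] T [-0.03 -0.02  0.05] gap 0.0143 q [ 0.22  0.01 -0.53  1.01  0.02 -1.45]
shift cm [ 0.23 -0.31  3.83]
x ang -174.47 world turn deg 1.07 spin rad -0.0186
```

View pics/t1.png

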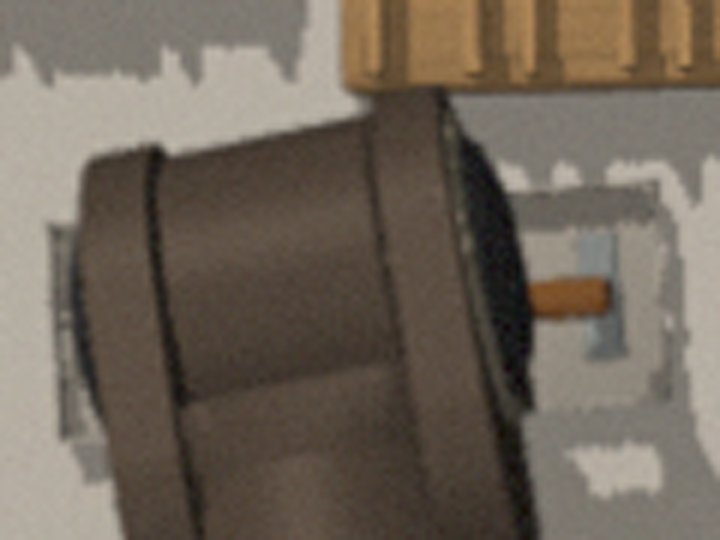

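```bash
python3 -m inch '0.2 -0.3 1 -0.018 0;0 0 1.5 0 0;0 0 1 0 0;0 0 0 0 0;0 0 0 0 0'
python3 -c "
from h import *
go((.4318,.097,.0196),186.6)"
```

```text
time: 46.9
tcp_pos: [0.4328, 0.097, 0.0342]
ee_rot: [-0.058, 0.998, 0.01, 0.013]
force: [0.6, 0.6, -0.8]
finger_gap: 0.014
t 46.9 tcp [0.4328 0.097  0.0342] xax [-0.993 -0.116 -0.028] yax [-0.117  0.993  0.018] zax [ 0.026  0.021 -0.999] F [ 0.6  0.6 -0.8] T [0.02 0.02 0.01] gap 0.014 q [ 0.21  0.03 -0.59  0.92  0.02 -1.48]
shift cm [ 0.14 -0.01  1.45]
x ang -173.32 world turn deg -0.08 spin rad 0.0013
```

```bash
python3 -m inch '0.1 0 0.5 0 0;0 0 0.4 0 0;0 0 0.3 0 0;0 0 0 0 0;0 0 0 0 0'
python3 -c "
from h import *
go((.4318,.097,.0196),186.6)"
```

```text
time: 47.4
tcp_pos: [0.4329, 0.0972, 0.0224]
ee_rot: [-0.058, 0.998, 0.01, 0.014]
force: [0.4, -0.1, -1.7]
finger_gap: 0.0143
t 47.4 tcp [0.4329 0.0972 0.0224] xax [-0.993 -0.116 -0.03 ] yax [-0.117  0.993  0.018] zax [ 0.028  0.021 -0.999] F [ 0.4 -0.1 -1.7] T [-0.02  0.04 -0.01] gap 0.0143 q [ 0.21  0.04 -0.61  0.89  0.02 -1.48]
shift cm [ 0.12 -0.02  0.27]
x ang -173.32 world turn deg -0.08 spin rad 0.0014
```

```bash
python3 -m inch '0.1 0 0.1 0 0;0 0 0.1 0 0;0 0 0 0 0;0 0 0 0 0'
python3 -c "
from h import *
st()"
```

```text
time: 47.8
tcp_pos: [0.4321, 0.0972, 0.0208]
ee_rot: [-0.058, 0.998, 0.01, 0.015]
force: [-0.8, -0.6, -0.7]
finger_gap: 0.0142
t 47.8 tcp [0.4321 0.0972 0.0208] xax [-0.993 -0.116 -0.031] yax [-0.117  0.993  0.018] zax [ 0.028  0.021 -0.999] F [-0.8 -0.6 -0.7] T [-0.06  0.19 -0.03] gap 0.0142 q [ 0.21  0.04 -0.61  0.89  0.02 -1.48]
```

```bash
python3 -m inch '0 0 0.08 0 0;0 0 0 0 0;0 0 0 0 0.08;0 0 0 0 0.15;0 0 0 0 0.22;0 0 0 0 0.3;0 0 0 0 0.4;0 0 0 0 0.4;0 0 0 0 0.4'
python3 -c "
from h import *
st()"
```

```text
time: 48.7
tcp_pos: [0.4328, 0.0974, 0.0203]
ee_rot: [-0.058, 0.998, 0.01, 0.015]
force: [-0.5, 0.7, -0.1]
finger_gap: 0.034
t 48.7 tcp [0.4328 0.0974 0.0203] xax [-0.993 -0.116 -0.032] yax [-0.117  0.993  0.018] zax [ 0.03   0.022 -0.999] F [-0.5  0.7 -0.1] T [-0.05  0.08  0.01] gap 0.034 q [ 0.21  0.04 -0.61  0.88  0.02 -1.48]
```

```bash
python3 -m inch '0 0 -0.5 0 0.4;0 0 -1 0 0.4;0 0 -2 0 0.4;0 0 -3 0 0.4;0 0 -3 0 0.4;0 0 -4 0 0.4;0 -4 -4 0 0.4;0 -4 -2 0 0.4;0 -4 0 0 0.4;0 -4 0 0 0.4;0 -4 0 0 0.4;0 0 0 0 0.4'
python3 -c "
from h import *
st()
cv2.imwrite('pics/f1t.png',vision.capture('top'));cv2.imwrite('pics/f1s.png',vision.capture('scene'))"
```

```text
time: 49.9
tcp_pos: [0.451, -0.1069, 0.2252]
ee_rot: [-0.062, 0.998, 0.008, 0.021]
force: [-0.0, 0.4, -0.1]
finger_gap: 0.0342
t 49.9 tcp [ 0.451  -0.1069  0.2252] xax [-0.992 -0.123 -0.042] yax [-0.123  0.992  0.014] zax [ 0.04   0.019 -0.999] F [-0.   0.4 -0.1] T [0.01 0.02 0.02] gap 0.0342 q [-0.25 -0.02 -0.21  1.35  0.03 -1.94]
```

View pics/f1t.png

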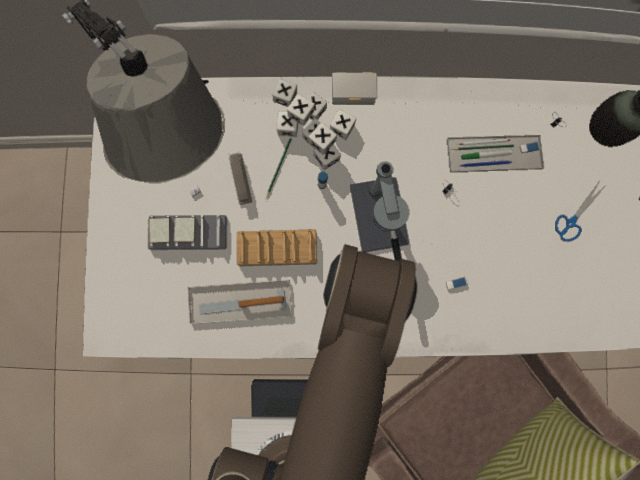

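View pics/f1s.png

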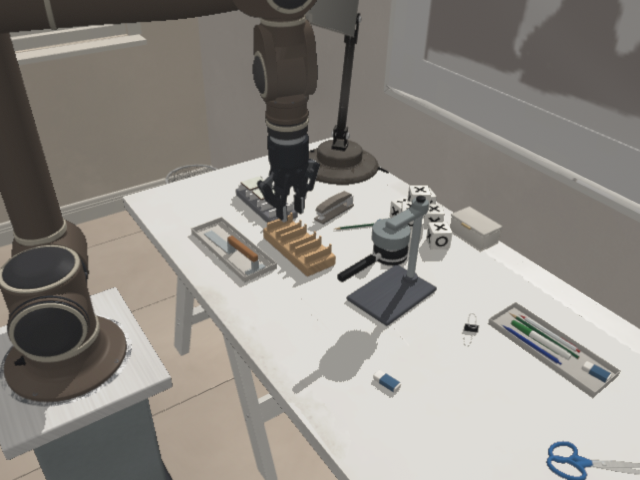

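```bash
python3 -m inch '3 0 0 0 0.4;3 0 0 0 0.4;3 0 0 0 0.4;3 0 0 0 0.4;0 0 0 0 0.4;0 0 0 0 0.4'
python3 - <<'E'
from h import *
im=vision.capture('top');cv2.imwrite('pics/f2t.png',im); s0=vision.capture('scene')
hsv=cv2.cvtColor(im,cv2.COLOR_BGR2HSV);H,S,V=cv2.split(hsv)
def blob(m,b,z,n):
    o=np.zeros(m.shape,np.uint8);o[b[1]:b[3],b[0]:b[2]]=m[b[1]:b[3],b[0]:b[2]]*255
    c=max(cv2.findContours(o,0,1)[0],key=cv2.contourArea).reshape(-1,2).astype(float)
    r=cv2.minAreaRect((onz('top',c,z)[:,:2]*1000).astype(np.float32));print(n,np.round(r[0],1),np.round(r[1],1),round(r[2],1));return np.array(r[0])
a=blob((S>90)&(H<25),(190,288,292,318),.047,'handle'); b=blob((S<14)&(V>105)&(V<145),(190,290,242,318),.005,'blade'); print(np.linalg.norm(b-a))
blob(V<45,(388,238,412,285),.146,'mag handle')
m=(S<60)&(S>20)&(V>130)&(H>22); blob(m,(146,212,171,248),.045,'plateL'); blob(m,(172,212,198,248),.045,'plateM')
cv2.imwrite('pics/f2.png',np.hstack([cv2.resize(im[205:325,140:300],(480,360),interpolation=2),cv2.resize(s0[190:280,180:300],(320,240),interpolation=2)[:240].copy() if 0 else cv2.resize(s0[170:290,180:280],(300,360),interpolation=2)]))
for n,t0 in(('stapler',(225,145,260,210)),('glue',(312,168,332,192)),('eraser',(440,272,472,296))):
    x0,y0,x1,y1=t0; print(n,'max diff vs start',int(cv2.absdiff(cv2.GaussianBlur(im,(5,5),0),cv2.GaussianBlur(cv2.imread('pics/top0.png'),(5,5),0))[y0:y1,x0:x1].max()))
E
```

```text
time: 50.6
tcp_pos: [0.3275, -0.1131, 0.2212]
ee_rot: [-0.068, 0.997, 0.01, 0.021]
force: [0.3, -0.3, 0.1]
finger_gap: 0.0343
handle [433.3  86.9] [ 14.8 104. ] 6.8
blade [420.6 190.5] [ 23.6 103.1] 7.1
104.36344572125107
mag handle [ 524.9 -226.1] [94.2 17.5] 8.5
plateL [604.6 338.1] [56.7 45. ] 2.3
plateM [606.7 276.8] [54.1 46.3] 0.1
stapler max diff vs start 5
glue max diff vs start 5
eraser max diff vs start 5
```

View pics/f2.png

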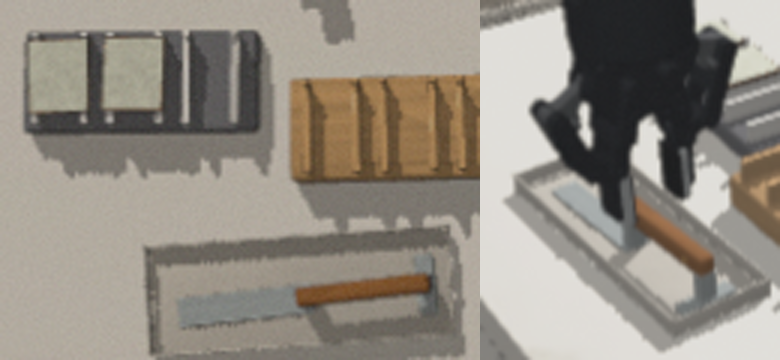

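Run:
```python
from h import *
a=cv2.imread('pics/top1.png')[170:285,345:415];b=cv2.imread('pics/f2t.png')[170:285,345:415]
d=cv2.absdiff(cv2.GaussianBlur(a,(5,5),0),cv2.GaussianBlur(b,(5,5),0)).max(2); print(d.max(),(d>20).sum())
print(arm.hand_in())
```

```text
6 0
the job is handed in; nothing more can be done
None
```

I handed the job in at about 51 s of the 210 s allowed. All three parts look done in the last pictures, but no verdict is reported.

- **Magnifier:** I pushed its neck up through the socket's entry gap, turned it 52° clockwise and lowered it until its weight came off the gripper. It hangs with its handle out of the front. Its yaw measured 10.4° just after release, against about 10.0° for the stand. The later pictures show no change in it.
- **Plates:** Only two plates were on the rack. I carried both on the lifter to the left and middle bays of the stage. My last measurements put them within about 1 mm of their bay centres sideways. Along the ribs the left plate is within 1 mm and the middle plate about 2.5 mm towards the rear stop, still clear of it.
- **Lifter:** It lies flat in the tray, about 1 mm from where it started, and it was not knocked aside in any picture.
- **Stapler, glue stick and eraser:** The last top picture shows no change in them from the first.

Two checks disagreed:
- **Socket axis:** I got positions about 6 mm apart from the base plate and from the socket's rim. I used a point between them, and the neck went in without contact force.
- **Magnifier handle yaw:** A final rough box fit gave 8.5° instead of 10.4°. I put that down to the fit, since the picture itself had not changed.

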